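Change over the drive sleds and start the copy

TASK

Change over the drives in the copy station: first switch it off by throwing the toggle lever right over towards the robot, then lay every finished sled (one standing part-way out of its bay) flat in the black tray and slide every new sled from the green mat fully home, tab towards the robot, into a free bay of its own width. Leave the busy sled, which is already fully home at the start, alone. Once all the sleds are where they belong, throw the lever right back over, away from the robot, to start the copy.

Things in the scene. Friction and masses are not known exactly. Their poses are not given: they have to be found in the camera images.
- sled_1: flat drive sled, 72 mm wide (y), 90 long (x), 10 thick, with a black pull tab at the rear: 24 mm in x, 10 in y, top 36 mm above the underside, centre x = -31 mm. Origin: centre of the underside; x to the front, which enters a bay first. New if it starts on the mat; finished if it starts in a bay 26 to 34 mm short of home; busy if it starts home. May be absent.
- sled_2: flat drive sled, 72 mm wide (y), 90 long (x), 10 thick, with a black pull tab at the rear: 24 mm in x, 10 in y, top 36 mm above the underside, centre x = -31 mm. Origin: centre of the underside; x to the front, which enters a bay first. New if it starts on the mat; finished if it starts in a bay 26 to 34 mm short of home; busy if it starts home. May be absent.
- sled_3: flat drive sled, 44 mm wide (y), 90 long (x), 10 thick, with a black pull tab at the rear: 24 mm in x, 10 in y, top 36 mm above the underside, centre x = -31 mm. Origin: centre of the underside; x to the front, which enters a bay first. New if it starts on the mat; finished if it starts in a bay 26 to 34 mm short of home; busy if it starts home. May be absent.
- sled_4: flat drive sled, 72 mm wide (y), 90 long (x), 10 thick, with a black pull tab at the rear: 24 mm in x, 10 in y, top 36 mm above the underside, centre x = -31 mm. Origin: centre of the underside; x to the front, which enters a bay first. New if it starts on the mat; finished if it starts in a bay 26 to 34 mm short of home; busy if it starts home. May be absent.
- sled_5: flat drive sled, 72 mm wide (y), 90 long (x), 10 thick, with a black pull tab at the rear: 24 mm in x, 10 in y, top 36 mm above the underside, centre x = -31 mm. Origin: centre of the underside; x to the front, which enters a bay first. New if it starts on the mat; finished if it starts in a bay 26 to 34 mm short of home; busy if it starts home. May be absent.
- sled_6: flat drive sled, 44 mm wide (y), 90 long (x), 10 thick, with a black pull tab at the rear: 24 mm in x, 10 in y, top 36 mm above the underside, centre x = -31 mm. Origin: centre of the underside; x to the front, which enters a bay first. New if it starts on the mat; finished if it starts in a bay 26 to 34 mm short of home; busy if it starts home. May be absent.
- sled_7: flat drive sled, 44 mm wide (y), 90 long (x), 10 thick, with a black pull tab at the rear: 24 mm in x, 10 in y, top 36 mm above the underside, centre x = -31 mm. Origin: centre of the underside; x to the front, which enters a bay first. New if it starts on the mat; finished if it starts in a bay 26 to 34 mm short of home; busy if it starts home. May be absent.
- sled_8: flat drive sled, 44 mm wide (y), 90 long (x), 10 thick, with a black pull tab at the rear: 24 mm in x, 10 in y, top 36 mm above the underside, centre x = -31 mm. Origin: centre of the underside; x to the front, which enters a bay first. New if it starts on the mat; finished if it starts in a bay 26 to 34 mm short of home; busy if it starts home. May be absent.
- bay_a: fixed grey bay for 72 mm wide sleds, housing 96 mm wide, 61 high. Origin: on the table below the middle of the slot's mouth; x into the bay. Slot 75 mm wide, 13 high, floor 30 mm up, 56 deep to a stop; the floor runs on as a sill 34 mm long (12 mm wider than the slot), with 8 mm high flared guides. A sled fully home touches the stop (origin at x = 11, z = 30 mm).
- bay_b: fixed grey bay for 72 mm wide sleds, housing 96 mm wide, 61 high. Origin: on the table below the middle of the slot's mouth; x into the bay. Slot 75 mm wide, 13 high, floor 30 mm up, 56 deep to a stop; the floor runs on as a sill 34 mm long (12 mm wider than the slot), with 8 mm high flared guides. A sled fully home touches the stop (origin at x = 11, z = 30 mm).
- bay_c: fixed grey bay for 72 mm wide sleds, housing 96 mm wide, 61 high. Origin: on the table below the middle of the slot's mouth; x into the bay. Slot 75 mm wide, 13 high, floor 30 mm up, 56 deep to a stop; the floor runs on as a sill 34 mm long (12 mm wider than the slot), with 8 mm high flared guides. A sled fully home touches the stop (origin at x = 11, z = 30 mm).
- bay_d: fixed grey bay for 44 mm wide sleds, housing 96 mm wide, 61 high. Origin: on the table below the middle of the slot's mouth; x into the bay. Slot 47 mm wide, 13 high, floor 30 mm up, 56 deep to a stop; the floor runs on as a sill 34 mm long (12 mm wider than the slot), with 8 mm high flared guides. A sled fully home touches the stop (origin at x = 11, z = 30 mm).
- bay_e: fixed grey bay for 44 mm wide sleds, housing 96 mm wide, 61 high. Origin: on the table below the middle of the slot's mouth; x into the bay. Slot 47 mm wide, 13 high, floor 30 mm up, 56 deep to a stop; the floor runs on as a sill 34 mm long (12 mm wider than the slot), with 8 mm high flared guides. A sled fully home touches the stop (origin at x = 11, z = 30 mm).
- tray: fixed black open tray, outside 230 mm (x) by 150 mm (y) by 14 mm high, walls and floor 4 mm; origin: centre of its underside. There is room for a wide sled in one half of its length and two narrow ones side by side in the other half, all lengthways
- switch (a joint): toggle lever on a grey block, rad: 0 leans towards the block's -x (robot side, off), 1.0 leans to its +x (thrown, on); stays where it is left
- switch_tip (a point): centre of the black ball (radius 13 mm) at the lever's end, 80 mm from its pivot
- switch_base: the lever's fixed block, 70 x 50 x 25 mm; origin: centre of its underside; the lever swings in its x-z plane about a pivot 22 mm above the origin
There are look-alikes about, which are no part of the job. Leave any turquoise look-alike of the sled_1 alone.

How it is judged:
By the outcome, as a careful person would: the job done as asked, in the order asked, and still so for the second after the job is handed in, with the robot touching nothing.
Of sled_1, sled_3, sled_8 only 2 to 3 are there at a start; the rules pass over those that are not, and their reading is None.
Of sled_4, sled_5, sled_6, sled_7 only 3 to 4 are there at a start; the rules pass over those that are not, and their reading is None.
At some moment in a run one of sled_4, sled_5, sled_6, sled_7 may be knocked a few centimetres aside while the robot is not near it.
Once in a run the grip may slacken for a moment while it holds something.
It also fails if it takes over 200 s, if anything falls off the work surface, if the arm or the gripper's body presses on something with over 40 N, if the wrist force passes 120 N, or if a joint passes its speed limit or range.

ROBOT

A 6-joint arm with a two-finger parallel gripper is mounted at the origin on the work surface. World frame = base frame: x ahead of the robot, y to its left, z up, the work surface at z = 0. Lengths are in m, angles in rad, forces in N, time in s.
With the tool pointing down it reaches from about 0.375 to 0.9 m from the base axis. Payload 3.1 kg.
Tool frame: the origin (TCP) lies between the finger pads; the fingertips stand 19 mm ahead of it and the grasp point (between the pads) is the TCP; z points along the fingers, y is the line along which they close (so a half turn about z gives the same grasp; the last joint's range is limited). The gripper opens to 87 mm and grips with 3 to 60 N. Pads are 19 mm wide; open, the fingers measure 117 mm over their backs; the gripper's body (75 mm by 190 mm) begins 51 mm behind the grasp point.
Start: joints at [-1.462, 0.527, 1.433, -0, 1.181, -0.178], TCP at [0.177, -0.599, 0.242] pointing down, gripper open.
Joint ranges: [-3.08, 3.08], [-0.75, 2.2], [0.22, 2.44], [-1.43, 4.57], [0, 2.65], [-2.85, 2.85]. Speed limits (rad/s): [2.79, 2.79, 3.14, 3.14, 3.14, 3.14].

INTERFACE

Orientations are given as a unit quaternion [x, y, z, w].
In Python, from rig import telemetry, viewer, hand_in gives the robot as it stands. The module is installed in compiled form; this text tells all that it offers.
- The arm moves only by the shell command python3 -m creep 'ROWS' [FORCE]. ROWS is JSON, a list of rows, each an object with "translation": the shift along the tool's x, y, z in mm, a list of three; "roll": the turn about the tool's z in degrees; "gripper": the finger opening in mm, from 0 to 87. In form: [{"translation": [tx, ty, tz], "roll": roll, "gripper": gripper}, ...]. A call has 1 to 5 rows; each row is the pose to reach, as a shift and turn from the pose commanded when the call began, along the tool's axes at that moment; what a row does not reach only later rows make up. A row lasts 1/12 s, in which the tool goes at most 41.7 mm and 7.16 degrees, less where a joint would pass 70% of its speed; a pose out of reach is approached as far as the arm can. A call with a gripper value outside its range is refused whole. The fingers move at their own pace and stop on an object; FORCE is the grip in N (left out, the last holds). Time passes only in rows, so rows that repeat a pose let the fingers close. It gives the time, the measured TCP pose, the force, the opening and the grip force at its end, in the units of the state.
- telemetry.get_obs(): the state, without advancing time (a new reading comes with each control period).
- viewer.camera(name): name is "side" or "top"; returns the picture (480x640x3 uint8, blue, green, red); there is no depth.
- viewer.camera_info(name): a dict with "intrinsics" (3x3 intrinsics, pixels), "k1" (the pictures are not rectified: a ray, as slopes to the right and down, at radius r is drawn at 1 + k1 r^2 times it, then the intrinsics apply), "rvec" (rotation vector, rad) and "tvec" (3), from world to camera coordinates, as OpenCV has them. Camera axes: x right, y down, z forward; pixel columns grow to the right and rows downward; lengths in m; the calibration is good to about 2 mm. A picture is of the moment at which its call begins. camera_info takes no time and is no camera call.
- hand_in(): hands the job in; it is judged then, once.
Trained networks look in the newest picture that a camera, given by its name, has taken for a name from the list of things; names that differ only in an ending like _2 or _b are one class to them, and where a whole thing is asked for, a point or a joint stands for the part that bears it (a point fixed in the world has none). Each returns a list of dicts, best first, with "p" (0 to 1); they miss things now and then, are a little off and sometimes report something else, mostly with a low value. They report only what shows in the picture. A call takes as long as a camera call. They do not tell look-alikes from the thing itself.
- viewer.recognise(camera, thing): "bbox" ([left, top, width, height] in pixels, round what is visible of it).
The state is a dict: "time": time; "q": joint angles; "joint_velocities": joint speeds; "joint_torque": joint torques, N m; "position": TCP position; "tool_rot": TCP orientation; "ft_force": force on the tool from outside, world axes, zero at the start; "moment": the same for the moment, N m; "grip_width": finger opening in m; "grip_force": force on a finger pad.
Only numpy, scipy, OpenCV 4.12 (cv2) and the standard library are available. Lean on these libraries where they do the work, as an engineer would, in place of code of your own. Each camera call takes 0.05 s, during which the arm holds its last target. There are 200 camera calls.

## Working session

There is one attempt and no reset: what is moved stays moved. The work goes in short steps, Python scripts to look and compute and a shell command to move; the robot and the scene stay as the last step left them, time stands still between calls to the robot, and variables do not carry over. Pictures are saved under pics/ and viewed, at most 14 in all, crops included, and the job is handed in when it is done.

```bash
mkdir -p pics; ls; python3 - <<'E'
from rig import telemetry, viewer
import cv2
o=telemetry.get_obs(); print(o)
for n in("top","side"):
    cv2.imwrite(f"pics/{n}0.png",viewer.camera(n)); print(viewer.camera_info(n))
E
```

```text
pics
{'time': 0.0, 'q': array([-1.46253082e+00,  5.28480421e-01,  1.43391530e+00, -2.53150483e-05,
        1.18137880e+00, -1.78499530e-01]), 'joint_velocities': array([ 0.00019089, -0.00083729, -0.00051239,  0.00034586, -0.00033197,
       -0.00119975]), 'joint_torque': array([-5.02118237e-04, -4.40047073e+01, -1.76592976e+01,  6.31693332e-02,
        5.80244057e-02, -1.57950049e-04]), 'position': array([ 0.17672727, -0.59876698,  0.24055869]), 'tool_rot': array([ 9.89737048e-01,  1.42896418e-01,  2.66051136e-05, -1.09067347e-03]), 'ft_force': array([0.62543031, 0.65327102, 0.82511124]), 'moment': array([0.04437814, 0.01455319, 0.00546704]), 'grip_force': 0.0, 'grip_width': 0.08721336463314845}
{'intrinsics': array([[575.90072981,   0.        , 316.95309295],
       [  0.        , 575.90072981, 238.34397868],
       [  0.        ,   0.        ,   1.        ]]), 'k1': 0.030007568100392235, 'rvec': array([ 2.12680454, -2.15395783,  0.15909616]), 'tvec': array([-0.10076928,  0.55579554,  1.55382923])}
{'intrinsics': array([[539.46409195,   0.        , 312.74340694],
       [  0.        , 539.46409195, 245.45798467],
       [  0.        ,   0.        ,   1.        ]]), 'k1': -0.05379424510585001, 'rvec': array([ 0.96603361, -2.45619974,  1.10808915]), 'tvec': array([0.32000301, 0.35722532, 1.06940405])}
```

View pics/top0.png

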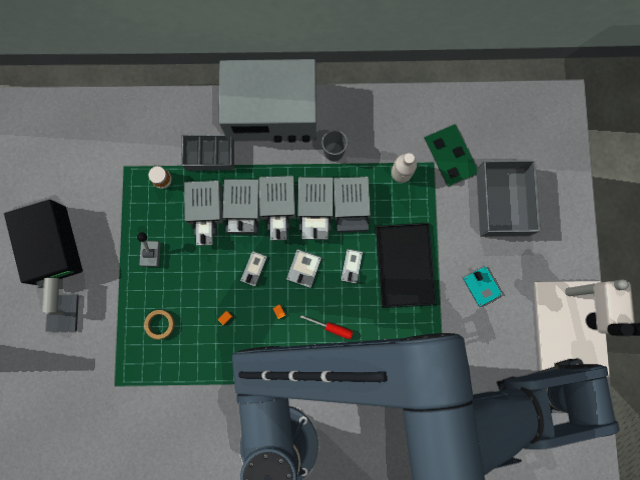

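View pics/side0.png

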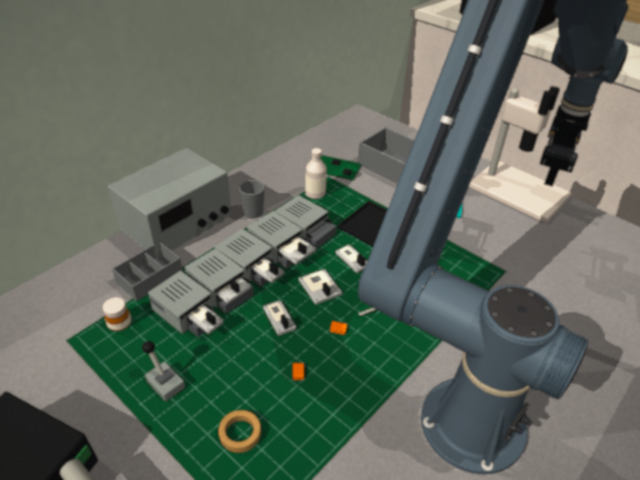

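Top view: lever ball at (142,238), tipped away from the robot (on). The bays run left to right from x=204 to x=352, with three new sleds around row 268 and the tray at (407,265). I'll zoom in and get detections.

```bash
cat > h.py <<'E'
import numpy as np, cv2
from rig import telemetry, viewer
def cam(n):
    i=viewer.camera_info(n); R,_=cv2.Rodrigues(np.array(i["rvec"])); return i["intrinsics"],i["k1"],R,np.array(i["tvec"])
def w(n,uv,z):
    "pixel -> world at height z"
    K,k,R,t=cam(n); d=cv2.undistortPoints(np.array(uv,float).reshape(-1,1,2),K,np.array([k,0,0,0.]))[:,0]
    C=-R.T@t; r=np.c_[d,np.ones(len(d))]@R
    return C+r*((z-C[2])/r[:,2])[:,None]
def px(n,P):
    K,k,R,t=cam(n); return cv2.projectPoints(np.array(P,float).reshape(-1,1,3),cv2.Rodrigues(R)[0],t,K,np.array([k,0,0,0.]))[0][:,0]
E
python3 - <<'E'
from h import *
im=cv2.imread("pics/top0.png"); cv2.imwrite("pics/top0c.png",cv2.resize(im[165:315,125:385],None,fx=3.07,fy=3.07,interpolation=cv2.INTER_CUBIC))
im=cv2.imread("pics/side0.png"); cv2.imwrite("pics/side0c.png",cv2.resize(im[190:400,130:390],None,fx=2.8,fy=2.8,interpolation=cv2.INTER_CUBIC))
viewer.camera("top")
for t in("sled_1","sled_3","bay_a","bay_d","tray","switch_tip","switch_base"):
    print(t)
    for d in viewer.recognise("top",t):
        b=d["bbox"]; c=(b[0]+b[2]/2,b[1]+b[3]/2); print(round(d["p"],2),np.round(b,0),np.round(w("top",c,.02)[0],3))
E
```

```text
sled_1
0.94 [300. 216.  27.  25.] [ 0.586 -0.099  0.02 ]
0.94 [460. 267.  38.  40.] [ 0.415 -0.555  0.02 ]
0.86 [268. 217.  15.  24.] [0.587 0.008 0.02 ]
0.85 [340. 246.  19.  35.] [ 0.486 -0.196  0.02 ]
0.78 [241. 252.  24.  35.] [0.472 0.072 0.02 ]
0.72 [226. 222.  30.   9.] [0.595 0.106 0.02 ]
0.7 [286. 249.  35.  40.] [ 0.472 -0.069  0.02 ]
0.69 [197. 221.  18.  27.] [0.574 0.205 0.02 ]
sled_3
0.94 [300. 216.  27.  25.] [ 0.586 -0.099  0.02 ]
0.94 [460. 267.  38.  40.] [ 0.415 -0.555  0.02 ]
0.86 [268. 217.  15.  24.] [0.587 0.008 0.02 ]
0.85 [340. 246.  19.  35.] [ 0.486 -0.196  0.02 ]
0.78 [241. 252.  24.  35.] [0.472 0.072 0.02 ]
0.72 [226. 222.  30.   9.] [0.595 0.106 0.02 ]
0.7 [286. 249.  35.  40.] [ 0.472 -0.069  0.02 ]
0.69 [197. 221.  18.  27.] [0.574 0.205 0.02 ]
bay_a
0.97 [299. 174.  34.  57.] [ 0.661 -0.105  0.02 ]
0.84 [184. 183.  43.  54.] [0.642 0.207 0.02 ]
0.78 [223. 178.  39.  58.] [0.652 0.102 0.02 ]
0.63 [260. 177.  36.  55.] [0.656 0.001 0.02 ]
0.63 [270. 218.  16.  22.] [0.588 0.003 0.02 ]
bay_d
0.97 [299. 174.  34.  57.] [ 0.661 -0.105  0.02 ]
0.84 [184. 183.  43.  54.] [0.642 0.207 0.02 ]
0.78 [223. 178.  39.  58.] [0.652 0.102 0.02 ]
0.63 [260. 177.  36.  55.] [0.656 0.001 0.02 ]
0.63 [270. 218.  16.  22.] [0.588 0.003 0.02 ]
tray
0.88 [374. 221.  63.  85.] [ 0.484 -0.353  0.02 ]
0.65 [302. 216.  26.  25.] [ 0.586 -0.104  0.02 ]
switch_tip
0.65 [134. 231.  17.  20.] [0.558 0.383 0.02 ]
switch_base
0.64 [136. 232.  22.  33.] [0.535 0.37  0.02 ]
```

View pics/top0c.png

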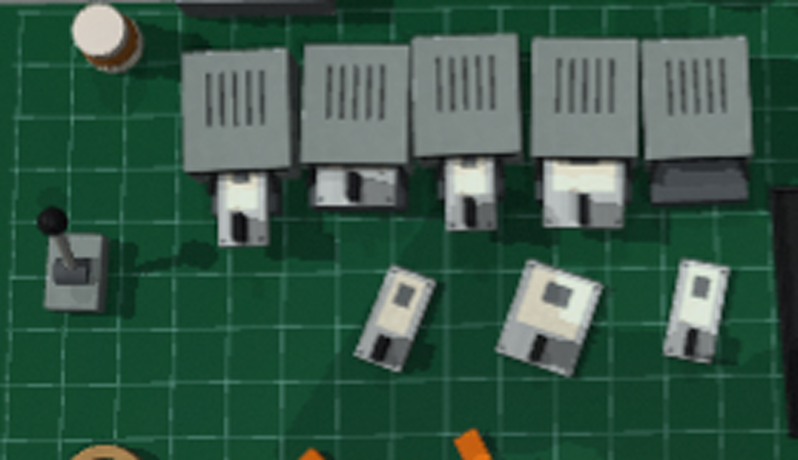

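View pics/side0c.png

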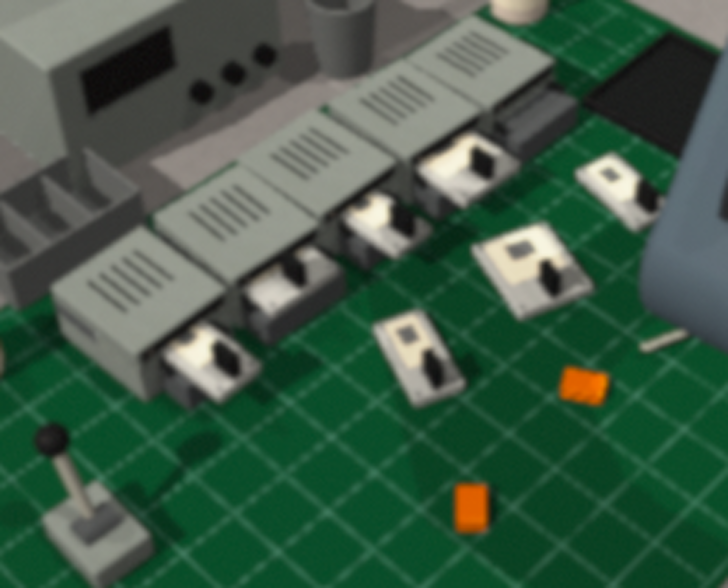

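Bays 1 and 3 hold finished narrow sleds, bay 2 the busy wide one and bay 4 a finished wide one. Bay 5, at (352,224), is free. The new sleds are narrow, wide and narrow, and the lever is on. Next I'll measure them on rectified planes.

```bash
cat >> h.py <<'E'
X0,Y0,S=0.80,0.47,1000  # rectified: row=(X0-x)*S, col=(Y0-y)*S
def rect(n,im,z):
    P=np.array([[.8,.45,z],[.8,-.5,z],[.3,-.5,z],[.3,.45,z]])
    K,k,R,t=cam(n); u=cv2.undistort(im,K,np.array([k,0,0,0.]))
    q=cv2.projectPoints(P,cv2.Rodrigues(R)[0],t,K,None)[0][:,0].astype(np.float32)
    d=np.c_[(Y0-P[:,1])*S,(X0-P[:,0])*S].astype(np.float32)
    return cv2.warpPerspective(u,cv2.getPerspectiveTransform(q,d),(1000,520),flags=cv2.INTER_CUBIC)
def boxes(mask,lo,hi):
    cs,_=cv2.findContours(mask,cv2.RETR_EXTERNAL,cv2.CHAIN_APPROX_NONE); out=[]
    for c in cs:
        a=cv2.contourArea(c)
        if lo<a<hi:
            (cx,cy),(ww,hh),an=cv2.minAreaRect(c); out.append((X0-cy/S,Y0-cx/S,ww,hh,an,a))
    return sorted(out,key=lambda b:-b[1])
E
python3 - <<'E'
from h import *
print("C",-cam("top")[2].T@cam("top")[3])
im=cv2.imread("pics/top0.png")
r=rect("top",im,.061); hsv=cv2.cvtColor(r,cv2.COLOR_BGR2HSV)
cv2.imwrite("pics/r61.png",r)
print(r[150,[265,160+100,470]],)
m=((hsv[...,1]<60)&(hsv[...,2]>105)).astype(np.uint8)*255
m=cv2.morphologyEx(m,cv2.MORPH_CLOSE,np.ones((13,13)));m=cv2.morphologyEx(m,cv2.MORPH_OPEN,np.ones((9,9)))
for b in boxes(m,3000,15000): print("bay",np.round(b,3))
r=rect("top",im,.010); hsv=cv2.cvtColor(r,cv2.COLOR_BGR2HSV)
m=((hsv[...,1]<110)&(hsv[...,2]>95)).astype(np.uint8)*255
m=cv2.morphologyEx(m,cv2.MORPH_CLOSE,np.ones((15,15)))
for b in boxes(m,2500,12000): print("sled",np.round(b,3))
r=rect("top",im,.014)
m=(r.max(2)<38).astype(np.uint8)*255; m=cv2.morphologyEx(m,cv2.MORPH_OPEN,np.ones((5,5)))
for b in boxes(m,20000,60000): print("tray",np.round(b,3))
r=rect("top",im,.025);cv2.imwrite("pics/r25.png",r)
E
```

```text
C [ 0.31233476 -0.11249741  1.61964186]
[[136 138 128]
 [ 87  89  83]
 [135 139 127]]
bay [3.6400e-01 4.5000e-01 1.6500e+02 4.0000e+01 9.0000e+01 5.6595e+03]
bay [ 7.820e-01 -3.700e-02  3.600e+01  2.110e+02  9.000e+01  7.027e+03]
bay [ 4.7100e-01 -7.0000e-02  7.1389e+01  8.8295e+01  1.9885e+01  4.8860e+03]
bay [ 4.7500e-01 -2.0000e-01  4.4925e+01  8.8506e+01  1.1802e+01  3.6660e+03]
bay [ 7.570e-01 -3.600e-01  8.600e+01  1.480e+02  9.000e+01  7.599e+03]
sled [3.6800e-01 4.5800e-01 1.7300e+02 2.3000e+01 9.0000e+01 3.8955e+03]
sled [4.7800e-01 7.3000e-02 4.6610e+01 9.1548e+01 2.1801e+01 3.4845e+03]
sled [ 7.8900e-01 -5.0000e-02  2.2000e+01  2.5100e+02  9.0000e+01  4.7285e+03]
sled [ 4.7600e-01 -6.8000e-02  7.5782e+01  9.2612e+01  1.9983e+01  6.4980e+03]
sled [ 4.8200e-01 -1.9600e-01  6.2365e+01  9.2567e+01  1.1310e+01  4.1565e+03]
sled [ 7.620e-01 -3.730e-01  7.600e+01  1.690e+02  9.000e+01  6.584e+03]
tray [ 4.81000e-01 -3.55000e-01  2.33094e+02  1.53116e+02  8.66000e+01
  3.39960e+04]
```

```bash
python3 - <<'E'
from h import *
im=cv2.imread("pics/top0.png")
r=cv2.imread("pics/r61.png"); hsv=cv2.cvtColor(r,cv2.COLOR_BGR2HSV)
for lo in(108,118,126):
    m=((hsv[...,1]<45)&(hsv[...,2]>lo)&(hsv[...,2]<165)).astype(np.uint8)*255
    m[:60]=0;m[260:]=0
    m=cv2.morphologyEx(m,cv2.MORPH_OPEN,np.ones((5,5)));m=cv2.morphologyEx(m,cv2.MORPH_CLOSE,np.ones((9,9)));m=cv2.morphologyEx(m,cv2.MORPH_OPEN,np.ones((25,25)))
    for b in boxes(m,3000,60000): print("bay",np.round(b,3))
# line fits: front edge of each bay top
g=cv2.GaussianBlur(cv2.cvtColor(r,cv2.COLOR_BGR2GRAY),(3,3),0).astype(float)
cv2.imwrite("pics/r61c.png",cv2.resize(r[80:300,200:720],None,fx=1.53,fy=1.53))
E
```

```text
bay [6.5700e-01 4.5000e-01 1.6600e+02 3.9000e+01 9.0000e+01 6.1965e+03]
bay [6.62000e-01 2.11000e-01 1.08188e+02 9.44680e+01 8.87810e+01 9.85900e+03]
bay [6.70000e-01 5.40000e-02 1.13403e+02 1.94859e+02 8.86980e+01 2.03800e+04]
bay [ 6.69000e-01 -1.55000e-01  1.08000e+02  1.95000e+02  9.00000e+01
  2.05585e+04]
bay [ 6.20000e-01 -4.83000e-01  1.58000e+02  9.20000e+01  9.00000e+01
  1.39925e+04]
bay [6.590e-01 4.500e-01 1.630e+02 3.900e+01 9.000e+01 5.939e+03]
bay [6.62000e-01 2.11000e-01 1.06315e+02 9.27800e+01 8.89390e+01 9.57500e+03]
bay [6.70000e-01 5.40000e-02 1.12605e+02 1.92582e+02 8.91570e+01 1.98095e+04]
bay [ 6.69000e-01 -1.55000e-01  1.95152e+02  1.07147e+02  7.44000e-01
  2.00285e+04]
bay [ 6.19000e-01 -4.84000e-01  1.56000e+02  9.10000e+01  9.00000e+01
  1.37435e+04]
bay [6.650e-01 4.510e-01 1.510e+02 3.700e+01 9.000e+01 5.266e+03]
bay [6.400e-01 2.090e-01 6.000e+01 9.000e+01 9.000e+01 4.697e+03]
bay [6.73000e-01 5.60000e-02 9.49970e+01 2.19532e+02 5.57840e+01 1.01325e+04]
bay [6.420e-01 2.000e-03 4.200e+01 9.000e+01 9.000e+01 3.608e+03]
bay [ 6.6900e-01 -1.5500e-01  1.0600e+02  1.9300e+02  9.0000e+01  1.8559e+04]
bay [ 6.18000e-01 -4.84000e-01  1.55000e+02  9.00000e+01  9.00000e+01
  1.34465e+04]
```

View pics/r61c.png

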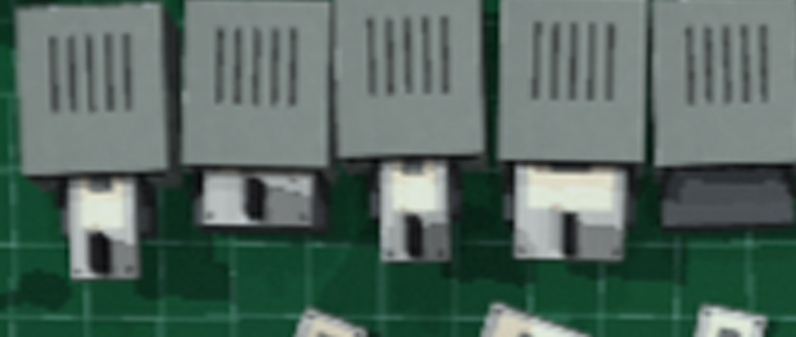

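View shows the five bay tops, with front edges at rows 154–176. I'll fit their edges with sub-pixel lines.

```bash
python3 - <<'E'
from h import *
r=cv2.imread("pics/r61.png"); g=cv2.GaussianBlur(cv2.cvtColor(r,cv2.COLOR_BGR2GRAY),(3,3),0).astype(float)
def rob(t,v):
    k=np.ones(len(t),bool)
    for _ in range(6):
        p=np.polyfit(t[k],v[k],1); e=abs(v-np.polyval(p,t)); k=e<max(1.,1.5*np.median(e))
    return p
def cross(prof,lvl=100):  # last index going outward where profile falls below lvl
    i=np.argmax(prof<lvl); return np.nan if prof[i]>=lvl else i-1+(prof[i-1]-lvl)/(prof[i-1]-prof[i]+1e-9)
for n,(x,y) in enumerate([(.607,.2066),(.612,.103),(.618,.0007),(.614,-.104),(.6135,-.205)]):
    R,C=(X0-x)*S,(Y0-y)*S
    cc=np.arange(int(C-40),int(C+41)); v=np.array([R-14+cross(g[int(R-14):int(R+14),c]) +int(R-14)-(R-14) for c in cc])
    k=~np.isnan(v); f=rob(cc[k]-C,v[k])
    rr=np.r_[int(R-95):int(R-75),int(R-22):int(R-4)]   # left edge (toward +y), outward = decreasing col
    L=np.array([int(C-40)-cross(g[q,int(C-40):int(C-62):-1],100) for q in rr]); k=~np.isnan(L); l=rob(rr[k]-R,L[k])
    Rr=np.array([int(C+40)+cross(g[q,int(C+40):int(C+62)],100) for q in rr]); k=~np.isnan(Rr); q=rob(rr[k]-R,Rr[k])
    print(n+1,"x %.4f"%(X0-np.polyval(f,0)/S),"yaw_front %.2f yawL %.2f yawR %.2f"%(-np.degrees(f[0]),np.degrees(l[0]),np.degrees(q[0])),"yL %.4f yR %.4f mid %.4f w %.1f"%(Y0-l[1]/S,Y0-q[1]/S,Y0-(l[1]+q[1])/2/S,q[1]-l[1]))
# lever ball, side + top: dark blob
for cn in("top","side"):
    im=cv2.imread(f"pics/{cn}0.png"); a=(slice(225,250),slice(132,156)) if cn=="top" else (slice(335,360),slice(135,162))
    m=(im[a].max(2)<45).astype(np.uint8); cs=max(cv2.findContours(m,0,2)[0],key=cv2.contourArea); c,rad=cv2.minEnclosingCircle(cs); c=(c[0]+a[1].start,c[1]+a[0].start); print(cn,c,rad,w(cn,c,.092))
b=cv2.imread("pics/r25.png"); hsv=cv2.cvtColor(b,cv2.COLOR_BGR2HSV); m=((hsv[...,1]<90)&(hsv[...,2]>80)).astype(np.uint8)*255
m[:,:60]=0;m[:,170:]=0
for q in boxes(cv2.morphologyEx(cv2.morphologyEx(m,3,np.ones((25,25))),2,np.ones((21,21))),1500,9000): print("base",np.round(q,3))
E
```

```text
1 x 0.6084 yaw_front 1.95 yawL 2.04 yawR 2.49 yL 0.2558 yR 0.1612 mid 0.2085 w 94.6
2 x 0.6129 yaw_front -1.22 yawL -1.28 yawR -1.03 yL 0.1511 yR 0.0568 mid 0.1040 w 94.3
3 x 0.6198 yaw_front 1.06 yawL 1.99 yawR 1.61 yL 0.0488 yR -0.0456 mid 0.0016 w 94.3
4 x 0.6160 yaw_front -1.01 yawL -0.51 yawR -1.15 yL -0.0559 yR -0.1499 mid -0.1029 w 94.0
5 x 0.6141 yaw_front 1.38 yawL 1.18 yawR 0.89 yL -0.1586 yR -0.2528 mid -0.2057 w 94.1
top (141.54651165008545, 236.89534854888916) 4.92586088180542 [[0.55689257 0.36227826 0.092     ]]
side (148.375, 346.625) 5.876429557800293 [[0.55822123 0.35883642 0.092     ]]
base [5.2200e-01 3.6400e-01 6.9000e+01 4.9000e+01 9.0000e+01 3.2475e+03]
base [7.5500e-01 3.5600e-01 9.0000e+01 1.0900e+02 9.0000e+01 6.0345e+03]
```

```bash
R='a'; python3 -m creep '[{"translation":[40,-12,0],"roll":5,"gripper":87},{"translation":[75,-24,0],"roll":10,"gripper":60},{"translation":[110,-35,0],"roll":16.4,"gripper":40},{"translation":[145,-45,0],"roll":16.4,"gripper":20},{"translation":[172,-54,0],"roll":16.4,"gripper":0}]' 10
python3 -m creep '[{"translation":[10,-38,0],"roll":0,"gripper":0},{"translation":[20,-76,0],"roll":0,"gripper":0},{"translation":[30,-114,0],"roll":0,"gripper":0},{"translation":[40,-152,0],"roll":0,"gripper":0},{"translation":[50,-190,0],"roll":0,"gripper":0}]'
```

```text
time: 0.92
position: [0.3285, -0.4974, 0.2417]
tool_rot: [1.0, 0.001, 0.0, -0.0]
ft_force: [0.0, 0.5, 0.5]
grip_width: 0.0679
grip_force: 0.0
time: 1.33
position: [0.3766, -0.3072, 0.2417]
tool_rot: [1.0, 0.0, 0.0, 0.0]
ft_force: [0.7, -0.1, 0.7]
grip_width: 0.0349
grip_force: 0.0
```

```bash
for i in 1; do python3 -m creep '[{"translation":[13,-38,0],"roll":0,"gripper":0},{"translation":[26,-76,0],"roll":0,"gripper":0},{"translation":[39,-114,0],"roll":0,"gripper":0},{"translation":[52,-152,0],"roll":0,"gripper":0},{"translation":[65,-190,0],"roll":0,"gripper":0}]' |tail -6| head -1
python3 -m creep '[{"translation":[13,-38,0],"roll":0,"gripper":0},{"translation":[26,-76,0],"roll":0,"gripper":0},{"translation":[39,-114,0],"roll":0,"gripper":0},{"translation":[52,-152,0],"roll":0,"gripper":0},{"translation":[65,-190,0],"roll":0,"gripper":0}]' |tail -6| head -1
python3 -m creep '[{"translation":[13,-38,0],"roll":0,"gripper":0},{"translation":[26,-76,0],"roll":0,"gripper":0},{"translation":[39,-114,0],"roll":0,"gripper":0},{"translation":[52,-152,0],"roll":0,"gripper":0},{"translation":[65,-190,0],"roll":0,"gripper":0}]' |tail -6| head -1
python3 -m creep '[{"translation":[13,-38,0],"roll":0,"gripper":0},{"translation":[26,-76,0],"roll":0,"gripper":0},{"translation":[30,-98,0],"roll":0,"gripper":0},{"translation":[30,-98,0],"roll":0,"gripper":0},{"translation":[30,-98,0],"roll":0,"gripper":0}]'; done
```

```text
time: 1.75
time: 2.17
time: 2.58
time: 3.0
position: [0.6006, 0.3604, 0.241]
tool_rot: [1.0, 0.002, -0.0, 0.0]
ft_force: [0.1, -0.7, -0.5]
grip_width: 0.0006
grip_force: 0.0
```

```bash
python3 -m creep '[{"translation":[0,0,38],"roll":0,"gripper":0},{"translation":[0,0,76],"roll":0,"gripper":0},{"translation":[0,0,114],"roll":0,"gripper":0},{"translation":[0,0,150],"roll":0,"gripper":0},{"translation":[0,0,155],"roll":0,"gripper":0}]'
python3 -m creep '[{"translation":[-14,0,0],"roll":0,"gripper":0},{"translation":[-26,0,0],"roll":0,"gripper":0},{"translation":[-38,0,0],"roll":0,"gripper":0},{"translation":[-50,0,0],"roll":0,"gripper":0},{"translation":[-62,0,0],"roll":0,"gripper":0}]'
python3 -m creep '[{"translation":[-8,0,0],"roll":0,"gripper":0},{"translation":[-14,0,0],"roll":0,"gripper":0},{"translation":[-19,0,0],"roll":0,"gripper":0},{"translation":[-19,0,0],"roll":0,"gripper":0}]'
```

```text
time: 3.42
position: [0.596, 0.3552, 0.0794]
tool_rot: [1.0, -0.001, -0.007, 0.003]
ft_force: [-1.3, -0.7, -0.4]
grip_width: 0.0004
grip_force: 0.0
time: 3.83
position: [0.5409, 0.3588, 0.0894]
tool_rot: [1.0, -0.0, 0.003, -0.001]
ft_force: [1.5, 0.8, 0.4]
grip_width: 0.0006
grip_force: 0.6
time: 4.17
position: [0.5196, 0.3589, 0.0872]
tool_rot: [1.0, 0.0, 0.0, 0.0]
ft_force: [0.8, 1.2, 0.6]
grip_width: 0.0002
grip_force: 0.2
```

```bash
python3 -m creep '[{"translation":[-4,0,0],"roll":0,"gripper":0},{"translation":[-8,0,0],"roll":0,"gripper":0},{"translation":[-8,0,0],"roll":0,"gripper":0}]'
python3 -m creep '[{"translation":[-3,0,0],"roll":0,"gripper":0},{"translation":[-5,0,0],"roll":0,"gripper":0},{"translation":[-5,0,0],"roll":0,"gripper":0}]'
python3 - <<'E'
from h import *
im=viewer.camera("side");cv2.imwrite("pics/side1.png",im);cv2.imwrite("pics/side1c.png",cv2.resize(im[300:420,90:250],None,fx=4,fy=4,interpolation=2))
t=viewer.camera("top");cv2.imwrite("pics/top1.png",t)
E
```

```text
time: 4.42
position: [0.5116, 0.3592, 0.0864]
tool_rot: [1.0, 0.0, -0.0, -0.0]
ft_force: [1.4, 0.2, 0.5]
grip_width: 0.0005
grip_force: 0.6
time: 4.67
position: [0.5102, 0.3596, 0.0872]
tool_rot: [1.0, 0.001, 0.004, -0.001]
ft_force: [6.3, 0.5, -0.8]
grip_width: 0.0005
grip_force: 2.4
```

View pics/side1c.png

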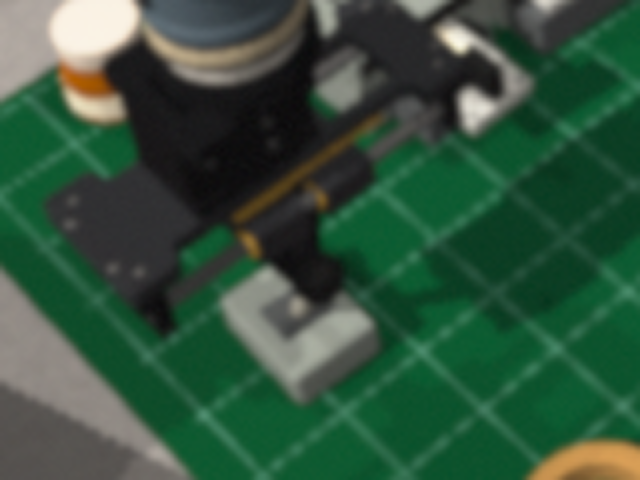

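The lever stalled at TCP x=0.510 with 6 N, and the crop shows the ball leaning towards the robot at about (320,275). It's at the stop. Next I'll work out the first sled's legs.

```bash
cat > plan.py <<'E'
import numpy as np,sys
from rig import telemetry
def plan(*tg,start=None):
    "targets (x,y,z,yaw_deg) m; prints tool-frame legs in mm/deg"
    if start is None:
        o=telemetry.get_obs(); q=o["tool_rot"]; start=(*o["position"],np.degrees(2*np.arctan2(q[1],q[0]))); start=start[:3]+((start[3]+180)%360-180,); print("at",np.round(start,4))
    p=start
    for t in tg:
        d=(np.array(t[:3])-np.array(p[:3]))*1e3; a=np.radians(p[3]); c,s=np.cos(a),np.sin(a)
        L=np.hypot(np.hypot(d[0],d[1]),d[2]); r=p[3]-t[3]
        print(np.round([c*d[0]+s*d[1],s*d[0]-c*d[1],-d[2]],1),"roll %.1f"%r,"rows %d"%np.ceil(max(L/41,abs(r)/7.1)),"->",t); p=t
E
python3 -m creep '[{"translation":[-3,0,0],"roll":0,"gripper":0},{"translation":[-3,0,0],"roll":0,"gripper":0},{"translation":[-3,0,0],"roll":0,"gripper":0}]' | grep -E "pos|ft"
python3 -m creep '[{"translation":[15,0,0],"roll":0,"gripper":0},{"translation":[33,0,0],"roll":0,"gripper":0},{"translation":[33,0,-35],"roll":0,"gripper":0},{"translation":[33,0,-75],"roll":0,"gripper":15},{"translation":[33,0,-90],"roll":0,"gripper":30}]'
python3 - <<'E'
from plan import *
o=(.556,.2068)
plan((*o,.17,2),(*o,.064,2))
print()
plan((.496,.2047,.064,2),(.496,.2047,.17,2),(.504,-.3196,.17,3.4),(.504,-.3196,.037,3.4),start=(*o,.064,2))
E
```

```text
position: [0.5095, 0.3598, 0.0877]
ft_force: [8.8, -0.3, -2.7]
time: 5.43
position: [0.5386, 0.3598, 0.18]
tool_rot: [1.0, 0.0, 0.002, -0.001]
ft_force: [1.0, 1.6, 0.2]
grip_width: 0.0076
grip_force: 0.0
at [0.5386 0.3598 0.18   0.0151]
[ 17.4 153.   10. ] roll -2.0 rows 4 -> (0.556, 0.2068, 0.17, 2)
[  0.   0. 106.] roll 0.0 rows 3 -> (0.556, 0.2068, 0.064, 2)

[-60.   0.  -0.] roll 0.0 rows 2 -> (0.496, 0.2047, 0.064, 2)
[   0.    0. -106.] roll 0.0 rows 3 -> (0.496, 0.2047, 0.17, 2)
[-10.3 524.3  -0. ] roll -1.4 rows 13 -> (0.504, -0.3196, 0.17, 3.4)
[  0.   0. 133.] roll 0.0 rows 4 -> (0.504, -0.3196, 0.037, 3.4)
```

```bash
python3 -m creep '[{"translation":[4,38,10],"roll":-1,"gripper":32},{"translation":[9,76,10],"roll":-2,"gripper":32},{"translation":[13,114,10],"roll":-2,"gripper":32},{"translation":[17.4,153,10],"roll":-2,"gripper":32},{"translation":[17.4,153,10],"roll":-2,"gripper":32}]' 25|grep -E "pos|wid"
python3 -m creep '[{"translation":[0,0,38],"roll":0,"gripper":32},{"translation":[0,0,76],"roll":0,"gripper":32},{"translation":[0,0,96],"roll":0,"gripper":32},{"translation":[0,0,106],"roll":0,"gripper":32},{"translation":[0,0,106],"roll":0,"gripper":32}]'
python3 -m creep '[{"translation":[0,0,0],"roll":0,"gripper":5},{"translation":[0,0,0],"roll":0,"gripper":5},{"translation":[0,0,0],"roll":0,"gripper":5},{"translation":[0,0,0],"roll":0,"gripper":5},{"translation":[0,0,0],"roll":0,"gripper":5}]'
```

```text
position: [0.5542, 0.1998, 0.166]
grip_width: 0.0307
time: 6.27
position: [0.5521, 0.206, 0.0594]
tool_rot: [1.0, 0.018, -0.003, 0.001]
ft_force: [-2.2, -0.3, 2.6]
grip_width: 0.0319
grip_force: 1.4
time: 6.68
position: [0.5548, 0.2063, 0.061]
tool_rot: [1.0, 0.018, 0.0, -0.0]
ft_force: [-0.2, 0.3, 1.1]
grip_width: 0.01
grip_force: 25.0
```

```bash
python3 -m creep '[{"translation":[-20,0,0],"roll":0,"gripper":5},{"translation":[-40,0,0],"roll":0,"gripper":5},{"translation":[-60,0,0],"roll":0,"gripper":5},{"translation":[-60,0,0],"roll":0,"gripper":5}]'
python3 -m creep '[{"translation":[0,0,-30],"roll":0,"gripper":5},{"translation":[0,0,-65],"roll":0,"gripper":5},{"translation":[0,0,-100],"roll":0,"gripper":5},{"translation":[0,0,-100],"roll":0,"gripper":5}]'
python3 -c "
from plan import *
plan((.504,-.3196,.17,3.4),(.504,-.3196,.037,3.4))
from h import *
cv2.imwrite('pics/top2.png',viewer.camera('top'))"
```

```text
time: 7.02
position: [0.4888, 0.2036, 0.0602]
tool_rot: [1.0, 0.018, -0.004, 0.001]
ft_force: [-0.8, -0.4, -2.3]
grip_width: 0.0099
grip_force: 25.0
time: 7.35
position: [0.4999, 0.2051, 0.1668]
tool_rot: [1.0, 0.018, 0.007, -0.001]
ft_force: [0.8, 0.1, -1.7]
grip_width: 0.0095
grip_force: 25.0
at [0.4999 0.2051 0.1668 2.0422]
[-14.6 524.5  -3.2] roll -1.4 rows 13 -> (0.504, -0.3196, 0.17, 3.4)
[  0.   0. 133.] roll 0.0 rows 4 -> (0.504, -0.3196, 0.037, 3.4)
```

```bash
python3 -m creep '[{"translation":[-1,35,0],"roll":0,"gripper":5},{"translation":[-2,70,0],"roll":0,"gripper":5},{"translation":[-3,105,0],"roll":0,"gripper":5},{"translation":[-4,140,0],"roll":0,"gripper":5},{"translation":[-5,175,0],"roll":0,"gripper":5}]'|grep wid
python3 -m creep '[{"translation":[-1,35,0],"roll":0,"gripper":5},{"translation":[-2,70,0],"roll":0,"gripper":5},{"translation":[-3,105,0],"roll":0,"gripper":5},{"translation":[-4,140,0],"roll":0,"gripper":5},{"translation":[-5,175,0],"roll":0,"gripper":5}]'|grep wid
python3 -m creep '[{"translation":[-1,35,0],"roll":-1,"gripper":5},{"translation":[-2,70,0],"roll":-1.4,"gripper":5},{"translation":[-3,105,0],"roll":-1.4,"gripper":5},{"translation":[-4,140,0],"roll":-1.4,"gripper":5},{"translation":[-5,172,0],"roll":-1.4,"gripper":5}]'|grep wid
python3 -m creep '[{"translation":[0,0,0],"roll":0,"gripper":5},{"translation":[0,0,0],"roll":0,"gripper":5},{"translation":[0,0,0],"roll":0,"gripper":5}]'|grep wid
python3 -c "
from plan import *
plan((.504,-.3196,.17,3.4),(.504,-.3196,.037,3.4))"
```

```text
grip_width: 0.0096
grip_width: 0.0097
grip_width: 0.0099
grip_width: 0.0097
at [ 0.4972 -0.3174  0.1591  3.3906]
[  6.7   2.6 -10.9] roll -0.0 rows 1 -> (0.504, -0.3196, 0.17, 3.4)
[  0.   0. 133.] roll 0.0 rows 4 -> (0.504, -0.3196, 0.037, 3.4)
```

```bash
python3 -m creep '[{"translation":[7,3,30],"roll":0,"gripper":5},{"translation":[7,3,65],"roll":0,"gripper":5},{"translation":[7,3,95],"roll":0,"gripper":5},{"translation":[7,3,112],"roll":0,"gripper":5},{"translation":[7,3,112],"roll":0,"gripper":5}]'
python3 -m creep '[{"translation":[0,0,5],"roll":0,"gripper":5},{"translation":[0,0,10],"roll":0,"gripper":5},{"translation":[0,0,11],"roll":0,"gripper":5},{"translation":[0,0,11],"roll":0,"gripper":5}]'
```

```text
time: 9.32
position: [0.5026, -0.3164, 0.0442]
tool_rot: [1.0, 0.031, -0.004, -0.004]
ft_force: [-0.5, 0.8, -0.6]
grip_width: 0.0097
grip_force: 25.0
time: 9.65
position: [0.5058, -0.3209, 0.0384]
tool_rot: [1.0, 0.03, 0.001, 0.001]
ft_force: [0.6, 0.4, -0.9]
grip_width: 0.0099
grip_force: 25.0
```

```bash
python3 -m creep '[{"translation":[0,0,1.5],"roll":0,"gripper":5},{"translation":[0,0,2.5],"roll":0,"gripper":5},{"translation":[0,0,2.5],"roll":0,"gripper":5}]' | grep -E "pos|ft"
python3 -m creep '[{"translation":[0,0,0],"roll":0,"gripper":30},{"translation":[0,0,0],"roll":0,"gripper":30},{"translation":[0,0,0],"roll":0,"gripper":30},{"translation":[0,0,0],"roll":0,"gripper":30}]' | grep -E "pos|ft|wid"
python3 -m creep '[{"translation":[0,0,-20],"roll":0,"gripper":30},{"translation":[0,0,-60],"roll":0,"gripper":30},{"translation":[0,0,-100],"roll":0,"gripper":30},{"translation":[0,0,-135],"roll":0,"gripper":30},{"translation":[0,0,-135],"roll":0,"gripper":30}]'
python3 -c "
from plan import *
from h import *
plan((.566,0,.17,1.6))
cv2.imwrite('pics/top3.png',viewer.camera('top'))
r=rect('top',cv2.imread('pics/top3.png'),.04);cv2.imwrite('pics/top3c.png',r[120:480,160:960])
"
```

```text
position: [0.5054, -0.321, 0.0355]
ft_force: [0.3, -0.1, -0.7]
position: [0.5053, -0.3209, 0.0352]
ft_force: [0.1, 0.2, 0.5]
grip_width: 0.027
time: 10.65
position: [0.509, -0.3239, 0.1777]
tool_rot: [1.0, 0.03, 0.005, 0.005]
ft_force: [0.5, -0.5, 1.0]
grip_width: 0.03
grip_force: 0.0
at [ 0.509  -0.3239  0.1777  3.4409]
[  76.4 -319.9    7.7] roll 1.8 rows 9 -> (0.566, 0, 0.17, 1.6)
```

View pics/top3c.png

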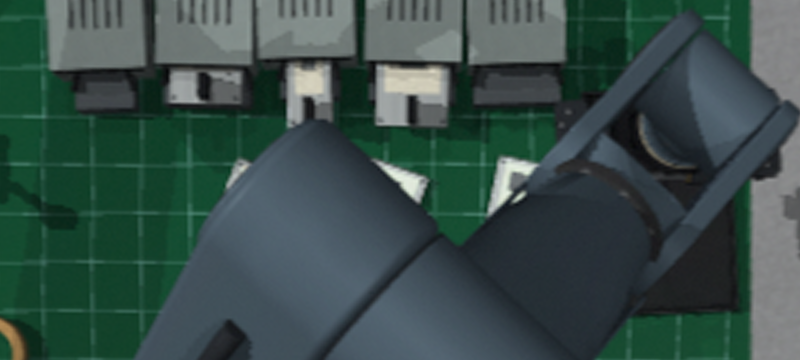

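The arm hides the tray. Bay 1 is now empty, and the sleds in bays 3 and 4 have their rears at rectified x≈0.555. Moving on to bay 3.

```bash
python3 -m creep '[{"translation":[9,-36,0],"roll":0,"gripper":32},{"translation":[18,-72,0],"roll":0,"gripper":32},{"translation":[27,-108,0],"roll":0,"gripper":32},{"translation":[36,-144,0],"roll":0,"gripper":32},{"translation":[45,-180,0],"roll":0,"gripper":32}]' |grep wid
python3 -m creep '[{"translation":[9,-36,0],"roll":0,"gripper":32},{"translation":[18,-72,0],"roll":1,"gripper":32},{"translation":[27,-108,0],"roll":1.8,"gripper":32},{"translation":[34,-137,0],"roll":1.8,"gripper":32},{"translation":[34,-137,0],"roll":1.8,"gripper":32}]' |grep wid
python3 -m creep '[{"translation":[0,0,0],"roll":0,"gripper":32},{"translation":[0,0,0],"roll":0,"gripper":32}]'|grep wid
python3 -c "
from plan import *
plan((.567,0,.062,1.6))"
```

```text
grip_width: 0.032
grip_width: 0.032
grip_width: 0.0323
at [5.644e-01 3.000e-04 1.690e-01 1.671e+00]
[  2.6   0.3 107. ] roll 0.1 rows 3 -> (0.567, 0, 0.062, 1.6)
```

```bash
python3 -m creep '[{"translation":[2.6,0,38],"roll":0,"gripper":32},{"translation":[2.6,0,76],"roll":0,"gripper":32},{"translation":[2.6,0,97],"roll":0,"gripper":32},{"translation":[2.6,0,107],"roll":0,"gripper":32},{"translation":[2.6,0,107],"roll":0,"gripper":32}]' 25 |grep -E "pos|ft"
python3 -m creep '[{"translation":[0,0,0],"roll":0,"gripper":5},{"translation":[0,0,0],"roll":0,"gripper":5},{"translation":[0,0,0],"roll":0,"gripper":5},{"translation":[0,0,0],"roll":0,"gripper":5},{"translation":[0,0,0],"roll":0,"gripper":5}]'
python3 -m creep '[{"translation":[-20,0,0],"roll":0,"gripper":5},{"translation":[-40,0,0],"roll":0,"gripper":5},{"translation":[-60,0,0],"roll":0,"gripper":5},{"translation":[-60,0,0],"roll":0,"gripper":5}]' |grep -E "pos|wid"
python3 -m creep '[{"translation":[0,0,-30],"roll":0,"gripper":5},{"translation":[0,0,-65],"roll":0,"gripper":5},{"translation":[0,0,-100],"roll":0,"gripper":5},{"translation":[0,0,-100],"roll":0,"gripper":5}]' |grep -E "pos|wid"
```

```text
position: [0.5662, -0.0008, 0.0607]
ft_force: [-0.1, 0.2, -0.6]
time: 12.53
position: [0.5685, 0.0003, 0.0643]
tool_rot: [1.0, 0.014, 0.001, 0.0]
ft_force: [-0.1, -0.3, 3.8]
grip_width: 0.0094
grip_force: 25.0
position: [0.5027, -0.0003, 0.0632]
grip_width: 0.0098
position: [0.5131, -0.002, 0.1693]
grip_width: 0.0099
```

```bash
python3 -m creep '[{"translation":[-1,35,0],"roll":0,"gripper":5},{"translation":[-2,70,0],"roll":0,"gripper":5},{"translation":[-3,105,0],"roll":0,"gripper":5},{"translation":[-4,140,0],"roll":0,"gripper":5},{"translation":[-5,175,0],"roll":0,"gripper":5}]'|grep wid
python3 -m creep '[{"translation":[-1,35,0],"roll":0,"gripper":5},{"translation":[-2,70,0],"roll":0,"gripper":5},{"translation":[-3,105,0],"roll":-1,"gripper":5},{"translation":[-4,140,0],"roll":-1.8,"gripper":5},{"translation":[-5,175,0],"roll":-1.8,"gripper":5}]'|grep wid
python3 -m creep '[{"translation":[0,30,0],"roll":0,"gripper":5},{"translation":[0,36,0],"roll":0,"gripper":5},{"translation":[0,36,0],"roll":0,"gripper":5},{"translation":[0,36,0],"roll":0,"gripper":5}]'|grep wid
python3 -c "
from plan import *
plan((.508,-.3875,.047,3.4))"
```

```text
grip_width: 0.0095
grip_width: 0.0101
grip_width: 0.0099
at [ 0.5097 -0.3867  0.1624  3.3972]
[ -1.7   0.7 115.4] roll -0.0 rows 3 -> (0.508, -0.3875, 0.047, 3.4)
```

```bash
python3 -m creep '[{"translation":[-1.7,0.7,30],"roll":0,"gripper":5},{"translation":[-1.7,0.7,65],"roll":0,"gripper":5},{"translation":[-1.7,0.7,98],"roll":0,"gripper":5},{"translation":[-1.7,0.7,115],"roll":0,"gripper":5},{"translation":[-1.7,0.7,115],"roll":0,"gripper":5}]'|grep -E "pos|ft"
python3 -m creep '[{"translation":[0,0,4],"roll":0,"gripper":5},{"translation":[0,0,8],"roll":0,"gripper":5},{"translation":[0,0,10],"roll":0,"gripper":5},{"translation":[0,0,10],"roll":0,"gripper":5}]' |grep -E "pos|ft|wid"
python3 -m creep '[{"translation":[0,0,0],"roll":0,"gripper":30},{"translation":[0,0,0],"roll":0,"gripper":30},{"translation":[0,0,0],"roll":0,"gripper":30},{"translation":[0,0,0],"roll":0,"gripper":30}]' | grep -E "pos|ft|wid"
python3 -m creep '[{"translation":[0,0,-20],"roll":0,"gripper":30},{"translation":[0,0,-60],"roll":0,"gripper":30},{"translation":[0,0,-100],"roll":0,"gripper":30},{"translation":[0,0,-132],"roll":0,"gripper":30},{"translation":[0,0,-132],"roll":0,"gripper":30}]' |grep -E "pos|wid"
python3 -m creep '[{"translation":[10,-37,0],"roll":1,"gripper":32},{"translation":[20,-74,0],"roll":2,"gripper":32},{"translation":[30,-111,0],"roll":3,"gripper":32},{"translation":[40,-148,0],"roll":4.3,"gripper":32},{"translation":[50,-185,0],"roll":4.3,"gripper":32}]' |grep wid
python3 -m creep '[{"translation":[11,-36,0],"roll":0,"gripper":32},{"translation":[22,-72,0],"roll":0,"gripper":32},{"translation":[25,-100,0],"roll":0,"gripper":32},{"translation":[25,-100,0],"roll":0,"gripper":32},{"translation":[25,-100,0],"roll":0,"gripper":32}]' |grep wid
python3 -m creep '[{"translation":[0,0,0],"roll":0,"gripper":32},{"translation":[0,0,0],"roll":0,"gripper":32}]'|grep wid
python3 -c "
from plan import *
plan((.568,-.102,.062,-.9))"
```

```text
position: [0.5058, -0.3831, 0.0435]
ft_force: [-0.8, 0.2, -0.4]
position: [0.5088, -0.3883, 0.0391]
ft_force: [-0.2, 0.6, -0.9]
grip_width: 0.0098
position: [0.5084, -0.3884, 0.0386]
ft_force: [-0.6, 0.4, 0.6]
grip_width: 0.0266
position: [0.5116, -0.3916, 0.1781]
grip_width: 0.0302
grip_width: 0.0319
grip_width: 0.0321
grip_width: 0.0323
at [ 0.5735 -0.1021  0.17   -0.943 ]
[ -5.5   0.  108. ] roll -0.0 rows 3 -> (0.568, -0.102, 0.062, -0.9)
```

```bash
python3 -m creep '[{"translation":[-5.5,0,38],"roll":0,"gripper":32},{"translation":[-5.5,0,76],"roll":0,"gripper":32},{"translation":[-5.5,0,98],"roll":0,"gripper":32},{"translation":[-5.5,0,108],"roll":0,"gripper":32},{"translation":[-5.5,0,108],"roll":0,"gripper":32}]' 30 |grep -E "pos|ft"
python3 -m creep '[{"translation":[0,0,0],"roll":0,"gripper":5},{"translation":[0,0,0],"roll":0,"gripper":5},{"translation":[0,0,0],"roll":0,"gripper":5},{"translation":[0,0,0],"roll":0,"gripper":5},{"translation":[0,0,0],"roll":0,"gripper":5}]'
python3 -m creep '[{"translation":[-20,0,0],"roll":0,"gripper":5},{"translation":[-40,0,0],"roll":0,"gripper":5},{"translation":[-65,0,0],"roll":0,"gripper":5},{"translation":[-65,0,0],"roll":0,"gripper":5}]' |grep -E "pos|wid"
python3 -m creep '[{"translation":[0,0,-30],"roll":0,"gripper":5},{"translation":[0,0,-65],"roll":0,"gripper":5},{"translation":[0,0,-100],"roll":0,"gripper":5},{"translation":[0,0,-100],"roll":0,"gripper":5}]' |grep -E "pos|wid"
python3 -m creep '[{"translation":[-13,33,0],"roll":0,"gripper":5},{"translation":[-26,66,0],"roll":0,"gripper":5},{"translation":[-39,99,0],"roll":0,"gripper":5},{"translation":[-52,132,0],"roll":0,"gripper":5},{"translation":[-65,165,0],"roll":0,"gripper":5}]'|grep wid
python3 -m creep '[{"translation":[-13,33,0],"roll":-1,"gripper":5},{"translation":[-26,66,0],"roll":-2,"gripper":5},{"translation":[-40,96,0],"roll":-4.3,"gripper":5},{"translation":[-40,96,0],"roll":-4.3,"gripper":5},{"translation":[-40,96,0],"roll":-4.3,"gripper":5}]'|grep wid
python3 -m creep '[{"translation":[0,0,0],"roll":0,"gripper":5},{"translation":[0,0,0],"roll":0,"gripper":5}]'|grep wid
python3 -c "
from plan import *
plan((.394,-.360,.047,3.4))"
```

```text
position: [0.5665, -0.1018, 0.0604]
ft_force: [0.6, -0.0, 0.7]
time: 17.7
position: [0.5687, -0.1013, 0.0629]
tool_rot: [1.0, -0.008, 0.001, 0.001]
ft_force: [-0.9, -1.8, 2.6]
grip_width: 0.0102
grip_force: 29.9
position: [0.4967, -0.0977, 0.0617]
grip_width: 0.01
position: [0.5074, -0.1013, 0.168]
grip_width: 0.0099
grip_width: 0.01
grip_width: 0.01
grip_width: 0.0099
at [ 0.3942 -0.3576  0.1617  3.4903]
[ -0.4   2.4 114.7] roll 0.1 rows 3 -> (0.394, -0.36, 0.047, 3.4)
```

```bash
python3 -m creep '[{"translation":[0,2.4,30],"roll":0,"gripper":5},{"translation":[0,2.4,65],"roll":0,"gripper":5},{"translation":[0,2.4,98],"roll":0,"gripper":5},{"translation":[0,2.4,115],"roll":0,"gripper":5},{"translation":[0,2.4,115],"roll":0,"gripper":5}]'|grep -E "pos|ft"
python3 -m creep '[{"translation":[0,0,4],"roll":0,"gripper":5},{"translation":[0,0,8],"roll":0,"gripper":5},{"translation":[0,0,10],"roll":0,"gripper":5},{"translation":[0,0,10],"roll":0,"gripper":5}]' |grep -E "pos|ft|wid"
python3 -m creep '[{"translation":[0,0,0],"roll":0,"gripper":30},{"translation":[0,0,0],"roll":0,"gripper":30},{"translation":[0,0,0],"roll":0,"gripper":30},{"translation":[0,0,0],"roll":0,"gripper":30}]' | grep -E "pos|ft|wid"
python3 -m creep '[{"translation":[0,0,-20],"roll":0,"gripper":30},{"translation":[0,0,-60],"roll":0,"gripper":30},{"translation":[0,0,-100],"roll":0,"gripper":30},{"translation":[0,0,-132],"roll":0,"gripper":30},{"translation":[0,0,-132],"roll":0,"gripper":30}]' |grep -E "pos|wid"
python3 - <<'E'
from plan import *
from h import *
im=viewer.camera('side');cv2.imwrite('pics/side4.png',im)
im=viewer.camera('top');cv2.imwrite('pics/top4.png',im); cv2.imwrite('pics/top4c.png',rect('top',im,.01)[120:480,160:960])
r=rect("top",im,.010); hsv=cv2.cvtColor(r,cv2.COLOR_BGR2HSV)
m=((hsv[...,1]<110)&(hsv[...,2]>95)).astype(np.uint8)*255
m=cv2.morphologyEx(m,cv2.MORPH_CLOSE,np.ones((15,15)))
for b in boxes(m,1500,12000): print("sled",np.round(b,3))
E
```

```text
position: [0.3932, -0.3577, 0.0436]
ft_force: [-0.5, 0.6, -1.4]
position: [0.3949, -0.3618, 0.0379]
ft_force: [-0.2, -0.4, -0.5]
grip_width: 0.0098
position: [0.3944, -0.3619, 0.0376]
ft_force: [-0.1, -0.6, 0.4]
grip_width: 0.0268
position: [0.3969, -0.3649, 0.1755]
grip_width: 0.03
sled [3.6800e-01 4.5800e-01 1.7300e+02 2.3000e+01 9.0000e+01 3.9305e+03]
sled [5.2400e-01 3.6800e-01 4.9317e+01 6.9735e+01 2.8160e+00 2.1930e+03]
sled [4.9000e-01 9.5000e-02 4.6876e+01 9.1258e+01 2.3199e+01 3.9590e+03]
sled [ 7.8400e-01 -5.0000e-02  3.3000e+01  2.5100e+02  9.0000e+01  4.7745e+03]
sled [ 4.8200e-01 -1.9600e-01  6.0876e+01  9.2293e+01  1.1889e+01  4.0685e+03]
sled [ 5.3800e-01 -3.1800e-01  9.1010e+01  4.6472e+01  8.6424e+01  3.9565e+03]
sled [ 7.620e-01 -3.730e-01  7.600e+01  1.690e+02  9.000e+01  6.643e+03]
sled [ 5.32000e-01 -3.86000e-01  1.05981e+02  4.69710e+01  8.64240e+01
  4.20350e+03]
sled [ 4.2200e-01 -4.6700e-01  8.9598e+01  4.1342e+01  5.5222e+01  2.3535e+03]
sled [ 3.1900e-01 -4.8800e-01  8.3000e+01  7.6000e+01 -0.0000e+00  4.5785e+03]
```

View pics/top4c.png

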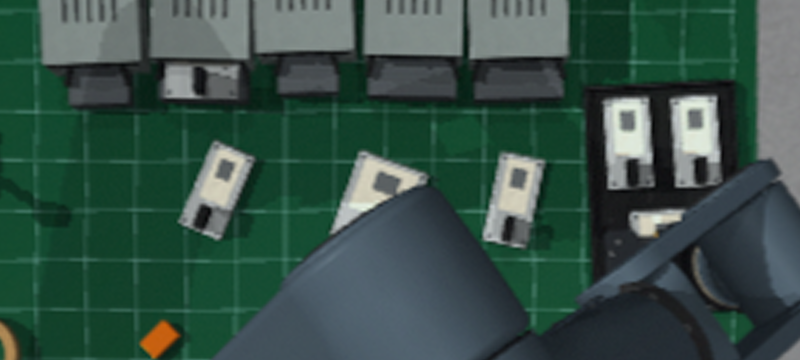

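The two narrow finished sleds lie in the tray at (628,140) and (695,140). The wide one is partly hidden by the arm. The left new sled has been knocked to (0.490, 0.095); the right one is at (0.480,-0.204) with yaw about -11.8°. I'll take the right narrow sled to bay 3.

```bash
python3 -c "
from plan import *
plan((.450,-.198,.17,-11.8),(.450,-.198,.034,-11.8))"
```

```text
at [ 0.3947 -0.3622  0.1707  3.4308]
[  65.  -160.6    0.7] roll 15.2 rows 5 -> (0.45, -0.198, 0.17, -11.8)
[  0.  -0. 136.] roll 0.0 rows 4 -> (0.45, -0.198, 0.034, -11.8)
```

```bash
python3 -m creep '[{"translation":[13,-32,0],"roll":3,"gripper":32},{"translation":[26,-64,0],"roll":6,"gripper":32},{"translation":[39,-96,0],"roll":9,"gripper":32},{"translation":[52,-128,0],"roll":12,"gripper":32},{"translation":[65,-160.5,0],"roll":15.2,"gripper":32}]' |grep wid
python3 -m creep '[{"translation":[0,0,0],"roll":0,"gripper":32},{"translation":[0,0,0],"roll":0,"gripper":32},{"translation":[0,0,0],"roll":0,"gripper":32}]'|grep wid
python3 - <<'E'
from plan import *
from h import *
plan((.450,-.198,.034,-11.8))
im=viewer.camera('side');cv2.imwrite('pics/side5.png',im)
# predicted tab top corners in side view
a=np.radians(-11.8); c,s=np.cos(a),np.sin(a)
P=[[.480+x*c-y*s,-.204+x*s+y*c,z] for x,y,z in[(45,22,10),(45,-22,10),(-45,-22,10),(-45,22,10),(-43,5,36),(-43,-5,36),(-19,5,36),(-19,-5,36)] for x,y,z in[(x/1e3,y/1e3,z/1e3)]]
q=px('side',P); u0,v0=q.mean(0).astype(int); print(q.round(1).tolist())
v=im.copy()
for p in q: cv2.circle(v,tuple((p*8).round().astype(int)),8,(0,0,255),-1,shift=3)
cv2.imwrite('pics/side5c.png',cv2.resize(v[v0-70:v0+70,u0-80:u0+80],None,fx=4,fy=4,interpolation=2))
E
```

```text
grip_width: 0.0321
grip_width: 0.0321
at [  0.4491  -0.1974   0.1679 -11.6961]
[  1.    0.4 133.9] roll 0.1 rows 4 -> (0.45, -0.198, 0.034, -11.8)
[[335.2, 250.5], [348.1, 244.3], [369.8, 263.3], [356.6, 270.1], [362.1, 259.7], [365.1, 258.1], [356.1, 254.4], [359.1, 252.9]]
```

View pics/side5c.png

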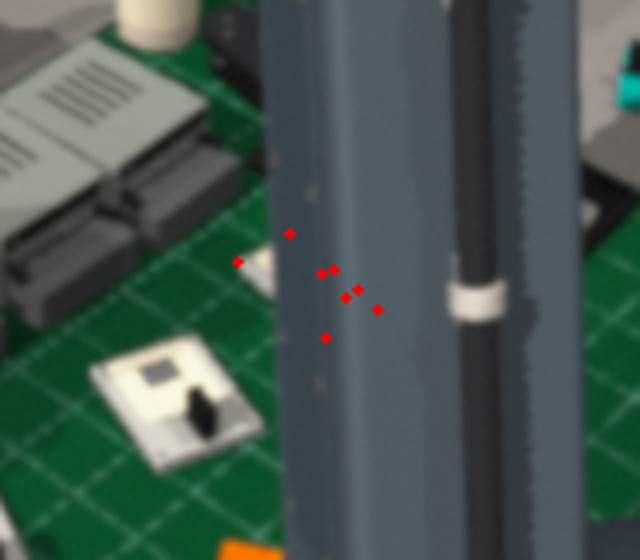

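The arm hides most of it, but the visible corner at (237,262) matches the prediction. Grasping.

```bash
python3 -m creep '[{"translation":[1,0,38],"roll":0,"gripper":32},{"translation":[1,0,76],"roll":0,"gripper":32},{"translation":[1,0,110],"roll":0,"gripper":32},{"translation":[1,0,125],"roll":0,"gripper":32},{"translation":[1,0,134],"roll":0,"gripper":32}]' 30 |grep -E "pos|ft"
python3 -m creep '[{"translation":[0,0,0],"roll":0,"gripper":5},{"translation":[0,0,0],"roll":0,"gripper":5},{"translation":[0,0,0],"roll":0,"gripper":5},{"translation":[0,0,0],"roll":0,"gripper":5},{"translation":[0,0,0],"roll":0,"gripper":5}]'
python3 -m creep '[{"translation":[0,0,-20],"roll":0,"gripper":5},{"translation":[0,0,-55],"roll":0,"gripper":5},{"translation":[0,0,-90],"roll":0,"gripper":5},{"translation":[0,0,-90],"roll":0,"gripper":5},{"translation":[0,0,-90],"roll":0,"gripper":5}]' |grep -E "pos|wid|ft"
python3 - <<'E'
from plan import *
m=np.array([.6198,.0016]); a=np.radians(1.6); d=np.array([np.cos(a),np.sin(a)])
A=m-d*.092; plan((*A,.12,1.6),(*A,.068,1.6))
E
```

```text
position: [0.4489, -0.1985, 0.0323]
ft_force: [0.3, 0.2, -0.5]
time: 22.52
position: [0.4513, -0.1983, 0.0363]
tool_rot: [0.995, -0.102, 0.001, 0.001]
ft_force: [-0.6, -0.8, 1.4]
grip_width: 0.0099
grip_force: 30.0
position: [0.4519, -0.1984, 0.1276]
ft_force: [0.4, 0.1, -1.6]
grip_width: 0.0095
at [  0.4519  -0.1984   0.1276 -11.7449]
[  34.2 -208.8    7.6] roll -13.3 rows 6 -> (np.float64(0.5278358694162875), np.float64(-0.000968790762568337), 0.12, 1.6)
[ 0.  0. 52.] roll 0.0 rows 2 -> (np.float64(0.5278358694162875), np.float64(-0.000968790762568337), 0.068, 1.6)
```

```bash
python3 -m creep '[{"translation":[5,-30,0],"roll":-2.5,"gripper":5},{"translation":[10,-62,0],"roll":-5,"gripper":5},{"translation":[15,-95,0],"roll":-8,"gripper":5},{"translation":[20,-128,0],"roll":-10.5,"gripper":5},{"translation":[26,-160,0],"roll":-13.3,"gripper":5}]' |grep wid
python3 -m creep '[{"translation":[0,0,0],"roll":0,"gripper":5},{"translation":[0,0,0],"roll":0,"gripper":5},{"translation":[0,0,0],"roll":0,"gripper":5}]'|grep wid
python3 - <<'E'
from plan import *
m=np.array([.6198,.0016]); a=np.radians(1.6); d=np.array([np.cos(a),np.sin(a)])
A=m-d*.092; plan((*A,.12,1.6),(*A,.068,1.6))
E
```

```text
grip_width: 0.0101
grip_width: 0.0096
at [ 0.5078 -0.0462  0.1242  1.5648]
[ 21.3 -44.6   4.2] roll -0.0 rows 2 -> (np.float64(0.5278358694162875), np.float64(-0.000968790762568337), 0.12, 1.6)
[ 0.  0. 52.] roll 0.0 rows 2 -> (np.float64(0.5278358694162875), np.float64(-0.000968790762568337), 0.068, 1.6)
```

```bash
python3 -m creep '[{"translation":[10,-22,10],"roll":0,"gripper":5},{"translation":[21,-44.5,20],"roll":0,"gripper":5},{"translation":[21,-44.5,35],"roll":0,"gripper":5},{"translation":[21,-44.5,49],"roll":0,"gripper":5},{"translation":[21,-44.5,49],"roll":0,"gripper":5}]' |grep wid
python3 -m creep '[{"translation":[0,0,0],"roll":0,"gripper":5},{"translation":[0,0,0],"roll":0,"gripper":5},{"translation":[0,0,0],"roll":0,"gripper":5}]'|grep -E "wid|ft"
python3 - <<'E'
from plan import *
m=np.array([.6198,.0016]); a=np.radians(1.6); d=np.array([np.cos(a),np.sin(a)])
A=m-d*.092;B=m-d*.020; plan((*A,.068,1.6),(*B,.068,1.6))
from h import *
im=viewer.camera('side');cv2.imwrite('pics/side6.png',im); cv2.imwrite('pics/side6c.png',cv2.resize(im[200:340,200:360],None,fx=4,fy=4,interpolation=2))
E
```

```text
grip_width: 0.01
ft_force: [0.2, 0.5, -0.6]
grip_width: 0.0099
at [ 0.5288 -0.0022  0.0767  1.4424]
[-0.9 -1.3  8.7] roll -0.2 rows 1 -> (np.float64(0.5278358694162875), np.float64(-0.000968790762568337), 0.068, 1.6)
[72. -0. -0.] roll 0.0 rows 2 -> (np.float64(0.5998077976991929), np.float64(0.0010415672255286224), 0.068, 1.6)
```

View pics/side6c.png

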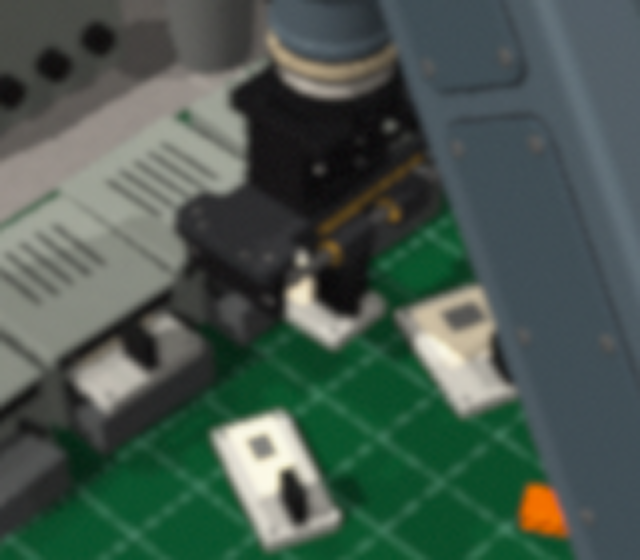

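The sled is held level in front of bay 3 at about (335,310). Lower it and push.

```bash
python3 -m creep '[{"translation":[-1,-1.3,4],"roll":-0.2,"gripper":5},{"translation":[-1,-1.3,8.5],"roll":-0.2,"gripper":5},{"translation":[-1,-1.3,8.5],"roll":-0.2,"gripper":5},{"translation":[-1,-1.3,8.5],"roll":-0.2,"gripper":5}]' |grep -E "pos|wid|ft"
python3 -m creep '[{"translation":[6,0,0],"roll":0,"gripper":5},{"translation":[12,0,0],"roll":0,"gripper":5},{"translation":[18,0,0],"roll":0,"gripper":5},{"translation":[24,0,0],"roll":0,"gripper":5},{"translation":[24,0,0],"roll":0,"gripper":5}]'|grep -E "pos|wid|ft"
```

```text
position: [0.5271, 0.0001, 0.0673]
ft_force: [0.9, -0.6, 0.2]
grip_width: 0.0094
position: [0.5538, 0.0004, 0.0678]
ft_force: [-0.2, -0.7, -0.9]
grip_width: 0.0095
```

```bash
python3 -m creep '[{"translation":[8,0,0],"roll":0,"gripper":5},{"translation":[16,0,0],"roll":0,"gripper":5},{"translation":[24,0,0],"roll":0,"gripper":5},{"translation":[32,0,0],"roll":0,"gripper":5},{"translation":[38,0,0],"roll":0,"gripper":5}]'|grep -E "pos|wid|ft"
python3 -m creep '[{"translation":[3,0,1],"roll":0,"gripper":5},{"translation":[6,0,1],"roll":0,"gripper":5},{"translation":[9,0,1],"roll":0,"gripper":5},{"translation":[9,0,1],"roll":0,"gripper":5}]'|grep -E "pos|wid|ft"
```

```text
position: [0.5907, 0.0016, 0.0676]
ft_force: [-1.1, -3.3, -0.4]
grip_width: 0.0099
position: [0.5974, 0.0018, 0.0666]
ft_force: [-3.5, -4.5, 1.4]
grip_width: 0.0098
```

```bash
python3 -m creep '[{"translation":[2,0,0],"roll":0,"gripper":5},{"translation":[4,0,0],"roll":0,"gripper":5},{"translation":[5,0,0],"roll":0,"gripper":5},{"translation":[5,0,0],"roll":0,"gripper":5}]'|grep -E "pos|wid|ft"
python3 -m creep '[{"translation":[2,0,0],"roll":0,"gripper":5},{"translation":[3,0,0],"roll":0,"gripper":5},{"translation":[3,0,0],"roll":0,"gripper":5}]'|grep -E "pos|wid|ft"
```

```text
position: [0.6003, 0.0019, 0.0666]
ft_force: [-6.6, -4.2, 5.5]
grip_width: 0.0097
position: [0.6004, 0.0019, 0.0665]
ft_force: [-13.1, -6.1, 9.3]
grip_width: 0.0099
```

Bay 3 is filled: x stopped at 0.6004 (predicted 0.5998) with 13 N. Release and measure the others again.

```bash
python3 -m creep '[{"translation":[-1,0,0],"roll":0,"gripper":5},{"translation":[-2,0,-1],"roll":0,"gripper":30},{"translation":[-2,0,-1],"roll":0,"gripper":30},{"translation":[-2,0,-1],"roll":0,"gripper":30},{"translation":[-2,0,-1],"roll":0,"gripper":30}]'|grep -E "pos|wid|ft"
python3 -m creep '[{"translation":[0,0,-20],"roll":0,"gripper":32},{"translation":[0,0,-55],"roll":0,"gripper":32},{"translation":[0,0,-90],"roll":0,"gripper":32},{"translation":[0,0,-104],"roll":0,"gripper":32}]'|grep -E "pos|wid"
python3 -m creep '[{"translation":[0,-38,0],"roll":3,"gripper":32},{"translation":[0,-76,0],"roll":6,"gripper":32},{"translation":[0,-114,0],"roll":9,"gripper":32},{"translation":[0,-152,0],"roll":12,"gripper":32},{"translation":[0,-190,0],"roll":15,"gripper":32}]'|grep -E "pos|wid"
python3 - <<'E'
from plan import *
from h import *
im=viewer.camera('side');cv2.imwrite('pics/side7.png',im)
im=viewer.camera('top');cv2.imwrite('pics/top7.png',im); cv2.imwrite('pics/top7c.png',rect('top',im,.01)[120:480,160:960])
r=rect("top",im,.010); hsv=cv2.cvtColor(r,cv2.COLOR_BGR2HSV)
for lo in(95,110):
  m=((hsv[...,1]<90)&(hsv[...,2]>lo)).astype(np.uint8)*255
  m=cv2.morphologyEx(m,cv2.MORPH_CLOSE,np.ones((15,15)))
  m=cv2.morphologyEx(m,cv2.MORPH_OPEN,np.ones((9,9)))
  for b in boxes(m,1500,9000): print("sled",np.round(b,3))
E
```

```text
position: [0.6053, 0.0027, 0.0678]
ft_force: [0.0, 0.4, -0.4]
grip_width: 0.0268
position: [0.6074, 0.0024, 0.176]
grip_width: 0.0321
position: [0.5988, 0.1943, 0.1718]
grip_width: 0.0319
sled [4.9000e-01 9.4000e-02 4.6970e+01 9.2265e+01 2.3499e+01 4.0075e+03]
sled [ 7.8900e-01 -3.6000e-02  2.2200e+02  2.2000e+01 -0.0000e+00  4.6635e+03]
sled [ 4.7500e-01 -6.8000e-02  7.5118e+01  9.1391e+01  1.9134e+01  6.4570e+03]
sled [ 5.3800e-01 -3.1800e-01  9.0798e+01  4.5399e+01  8.6760e+01  3.3625e+03]
sled [ 4.2500e-01 -3.5900e-01  8.9513e+01  7.2421e+01  8.6424e+01  5.7065e+03]
sled [ 7.630e-01 -3.690e-01  7.500e+01  1.550e+02  9.000e+01  6.442e+03]
sled [ 5.4000e-01 -3.8600e-01  9.0885e+01  4.6708e+01  8.5601e+01  3.4130e+03]
sled [7.0200e-01 2.0400e-01 5.8000e+01 5.7000e+01 9.0000e+01 2.6495e+03]
sled [4.9000e-01 9.4000e-02 4.6198e+01 9.1280e+01 2.3962e+01 3.8640e+03]
sled [ 7.9000e-01 -3.5000e-02  2.1000e+01  2.1800e+02  9.0000e+01  4.3415e+03]
sled [ 4.7500e-01 -6.8000e-02  7.4723e+01  9.0139e+01  1.9502e+01  6.2610e+03]
sled [ 5.3800e-01 -3.1700e-01  8.9818e+01  4.4928e+01  8.7797e+01  3.0540e+03]
sled [ 4.2600e-01 -3.5900e-01  8.8869e+01  7.0213e+01  8.5986e+01  5.2315e+03]
sled [ 7.6500e-01 -3.8400e-01  7.1000e+01  1.2100e+02  9.0000e+01  4.8935e+03]
sled [ 5.4000e-01 -3.8500e-01  8.8756e+01  4.6020e+01  8.6698e+01  2.9490e+03]
```

View pics/top7c.png

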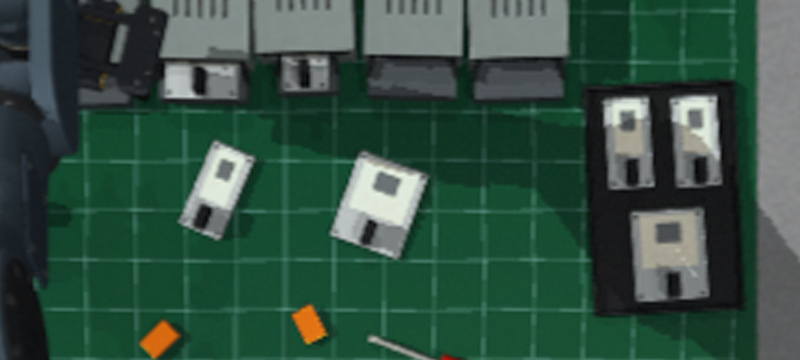

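Tray contents look right and bay 3 is home, matching bay 2 (tab about 72 rows in). New sleds: narrow at (217,190), i.e. (0.490, 0.0935) with yaw -23°; wide at (380,205), i.e. (0.475,-0.069) with yaw -19.5°. Narrow one next, into bay 1.

```bash
python3 -c "
from plan import *
plan((.4615,.1056,.17,-23))"
```

```text
at [  0.5981   0.1985   0.1717 -12.9284]
[-112.3  121.1    1.7] roll 10.1 rows 5 -> (0.4615, 0.1056, 0.17, -23)
```

```bash
python3 -m creep '[{"translation":[-22,24,0],"roll":2,"gripper":32},{"translation":[-45,48,0],"roll":5,"gripper":32},{"translation":[-68,73,0],"roll":8,"gripper":32},{"translation":[-90,97,0],"roll":10,"gripper":32},{"translation":[-112,121,0],"roll":10,"gripper":32}]' |grep wid
python3 -m creep '[{"translation":[0,0,0],"roll":0,"gripper":32},{"translation":[0,0,0],"roll":0,"gripper":32},{"translation":[0,0,0],"roll":0,"gripper":32}]'|grep wid
python3 -c "
from plan import *
plan((.4615,.1056,.034,-23))"
```

```text
grip_width: 0.0314
grip_width: 0.0322
at [  0.4634   0.0999   0.172  -23.2995]
[ -4.   -4.5 138. ] roll -0.3 rows 4 -> (0.4615, 0.1056, 0.034, -23)
```

```bash
python3 -m creep '[{"translation":[-4,-4.5,38],"roll":0,"gripper":32},{"translation":[-4,-4.5,76],"roll":0,"gripper":32},{"translation":[-4,-4.5,112],"roll":0,"gripper":32},{"translation":[-4,-4.5,128],"roll":0,"gripper":32},{"translation":[-4,-4.5,138],"roll":0,"gripper":32}]' 30 |grep -E "pos|ft"
python3 -m creep '[{"translation":[0,0,0],"roll":0,"gripper":5},{"translation":[0,0,0],"roll":0,"gripper":5},{"translation":[0,0,0],"roll":0,"gripper":5},{"translation":[0,0,0],"roll":0,"gripper":5},{"translation":[0,0,0],"roll":0,"gripper":5}]'
python3 -m creep '[{"translation":[0,0,-20],"roll":0,"gripper":5},{"translation":[0,0,-55],"roll":0,"gripper":5},{"translation":[0,0,-90],"roll":0,"gripper":5},{"translation":[0,0,-90],"roll":0,"gripper":5},{"translation":[0,0,-90],"roll":0,"gripper":5}]' |grep -E "pos|wid|ft"
python3 - <<'E'
from plan import *
m=np.array([.6084,.2085]); a=np.radians(2.); d=np.array([np.cos(a),np.sin(a)])
A=m-d*.092; plan((*A,.12,2.),(*A,.068,2.))
E
```

```text
position: [0.4607, 0.1063, 0.0309]
ft_force: [0.3, 0.0, 0.4]
time: 29.17
position: [0.461, 0.1059, 0.0348]
tool_rot: [0.979, -0.202, 0.002, -0.0]
ft_force: [-0.4, 0.3, 2.2]
grip_width: 0.0098
grip_force: 30.0
position: [0.4615, 0.1059, 0.1261]
ft_force: [-0.7, 0.7, -1.2]
grip_width: 0.0098
at [  0.4615   0.1059   0.1261 -23.2581]
[  11.3 -113.     6.1] roll -25.3 rows 4 -> (np.float64(0.5164560439142433), np.float64(0.2052892463033699), 0.12, 2.0)
[ 0.  0. 52.] roll 0.0 rows 2 -> (np.float64(0.5164560439142433), np.float64(0.2052892463033699), 0.068, 2.0)
```

```bash
python3 -m creep '[{"translation":[2,-22,0],"roll":-5,"gripper":5},{"translation":[4,-45,0],"roll":-10,"gripper":5},{"translation":[6,-68,0],"roll":-15,"gripper":5},{"translation":[8,-90,0],"roll":-20,"gripper":5},{"translation":[11,-113,6],"roll":-25.3,"gripper":5}]' |grep wid
python3 -m creep '[{"translation":[0,0,0],"roll":0,"gripper":5},{"translation":[0,0,0],"roll":0,"gripper":5},{"translation":[0,0,0],"roll":0,"gripper":5}]'|grep wid
python3 - <<'E'
from plan import *
m=np.array([.6084,.2085]); a=np.radians(2.); d=np.array([np.cos(a),np.sin(a)])
A=m-d*.092; plan((*A,.076,2.),(*A,.067,2.))
E
```

```text
grip_width: 0.0102
grip_width: 0.0096
at [0.513  0.2049 0.1163 2.0007]
[ 3.4 -0.3 40.3] roll 0.0 rows 1 -> (np.float64(0.5164560439142433), np.float64(0.2052892463033699), 0.076, 2.0)
[0. 0. 9.] roll 0.0 rows 1 -> (np.float64(0.5164560439142433), np.float64(0.2052892463033699), 0.067, 2.0)
```

```bash
python3 -m creep '[{"translation":[3.4,-0.3,20],"roll":0,"gripper":5},{"translation":[3.4,-0.3,38],"roll":0,"gripper":5},{"translation":[3.4,-0.3,45],"roll":0,"gripper":5},{"translation":[3.4,-0.3,49],"roll":0,"gripper":5},{"translation":[3.4,-0.3,49],"roll":0,"gripper":5}]' |grep -E "pos|wid|ft"
python3 -m creep '[{"translation":[6,0,0],"roll":0,"gripper":5},{"translation":[12,0,0],"roll":0,"gripper":5},{"translation":[18,0,0],"roll":0,"gripper":5},{"translation":[24,0,0],"roll":0,"gripper":5},{"translation":[24,0,0],"roll":0,"gripper":5}]'
python3 -c "
from plan import *
plan((.588,.2078,.067,2))"
```

```text
position: [0.517, 0.205, 0.0678]
ft_force: [-0.7, 0.3, -1.1]
grip_width: 0.0098
time: 31.08
position: [0.5317, 0.2059, 0.0677]
tool_rot: [1.0, 0.018, -0.012, 0.001]
ft_force: [-17.3, 0.2, 5.9]
grip_width: 0.0098
grip_force: 30.0
at [0.5317 0.2059 0.0677 2.0286]
[56.3  0.1  0.7] roll 0.0 rows 2 -> (0.588, 0.2078, 0.067, 2)
```

It stopped at the mouth. The sled's bottom is about 33 mm up, so its top meets the slot roof. Back off, lower and retry.

```bash
python3 -m creep '[{"translation":[-10,0,0],"roll":0,"gripper":5},{"translation":[-17,0,0],"roll":0,"gripper":5},{"translation":[-17,0,1.5],"roll":0,"gripper":5},{"translation":[-17,0,2.5],"roll":0,"gripper":5},{"translation":[-17,0,2.5],"roll":0,"gripper":5}]'|grep -E "pos|rot|ft|wid"
python3 -m creep '[{"translation":[5,0,0],"roll":0,"gripper":5},{"translation":[10,0,0],"roll":0,"gripper":5},{"translation":[15,0,0],"roll":0,"gripper":5},{"translation":[20,0,0],"roll":0,"gripper":5},{"translation":[20,0,0],"roll":0,"gripper":5}]'|grep -E "pos|rot|ft|wid"
```

```text
position: [0.5267, 0.2061, 0.0664]
tool_rot: [1.0, 0.018, 0.001, -0.0]
ft_force: [0.0, -0.2, -1.0]
grip_width: 0.0098
position: [0.5467, 0.2067, 0.0657]
tool_rot: [1.0, 0.018, 0.001, -0.0]
ft_force: [0.7, -0.2, -5.1]
grip_width: 0.0099
```

```bash
python3 -m creep '[{"translation":[6,0,1],"roll":0,"gripper":5},{"translation":[12,0,1.5],"roll":0,"gripper":5},{"translation":[18,0,1.5],"roll":0,"gripper":5},{"translation":[26,0,1.5],"roll":0,"gripper":5},{"translation":[32,0,1.5],"roll":0,"gripper":5}]'|grep -E "pos|ft|wid"
python3 -m creep '[{"translation":[3,0,0],"roll":0,"gripper":5},{"translation":[6,0,0],"roll":0,"gripper":5},{"translation":[9,0,0],"roll":0,"gripper":5},{"translation":[9,0,0],"roll":0,"gripper":5}]'|grep -E "pos|ft|wid"
```

```text
position: [0.5788, 0.2079, 0.065]
ft_force: [-2.4, 0.4, 0.3]
grip_width: 0.0095
position: [0.5839, 0.2081, 0.065]
ft_force: [-3.6, -0.8, 5.4]
grip_width: 0.0098
```

```bash
python3 -m creep '[{"translation":[2,0,0],"roll":0,"gripper":5},{"translation":[4,0,0],"roll":0,"gripper":5},{"translation":[5,0,0],"roll":0,"gripper":5},{"translation":[5,0,0],"roll":0,"gripper":5}]'|grep -E "pos|wid|ft"
python3 -m creep '[{"translation":[2,0,0],"roll":0,"gripper":5},{"translation":[4,0,0],"roll":0,"gripper":5},{"translation":[4,0,0],"roll":0,"gripper":5}]'|grep -E "pos|wid|ft"
```

```text
position: [0.5871, 0.2083, 0.065]
ft_force: [-6.9, 0.4, 8.8]
grip_width: 0.0095
position: [0.5873, 0.2083, 0.0649]
ft_force: [-13.9, -1.2, 13.7]
grip_width: 0.0097
```

```bash
python3 -m creep '[{"translation":[-2,0,0],"roll":0,"gripper":5},{"translation":[-4,0,-1],"roll":0,"gripper":30},{"translation":[-4,0,-1],"roll":0,"gripper":30},{"translation":[-4,0,-1],"roll":0,"gripper":30},{"translation":[-4,0,-1],"roll":0,"gripper":30}]'|grep -E "pos|wid|ft"
python3 -m creep '[{"translation":[0,0,-20],"roll":0,"gripper":32},{"translation":[0,0,-55],"roll":0,"gripper":32},{"translation":[0,0,-90],"roll":0,"gripper":32},{"translation":[0,0,-106],"roll":0,"gripper":32}]'|grep -E "pos|wid"
python3 -m creep '[{"translation":[0,0,0],"roll":0,"gripper":32},{"translation":[0,0,0],"roll":0,"gripper":32}]'|grep wid
python3 - <<'E'
from plan import *
from h import *
plan((.4458,-.0587,.17,-19.5))
im=viewer.camera('top');cv2.imwrite('pics/top8.png',im)
r=rect("top",im,.010); hsv=cv2.cvtColor(r,cv2.COLOR_BGR2HSV)
m=((hsv[...,1]<90)&(hsv[...,2]>100)).astype(np.uint8)*255
m=cv2.morphologyEx(m,cv2.MORPH_CLOSE,np.ones((15,15)))
m=cv2.morphologyEx(m,cv2.MORPH_OPEN,np.ones((9,9)))
for b in boxes(m,1500,9000): print("sled",np.round(b,3))
E
```

```text
position: [0.5921, 0.2084, 0.0657]
ft_force: [-0.5, 0.1, 0.5]
grip_width: 0.0266
position: [0.5939, 0.2087, 0.1757]
grip_width: 0.0319
grip_width: 0.0319
at [0.5921 0.2084 0.1727 2.0233]
[-155.7  261.8    2.7] roll 21.5 rows 8 -> (0.4458, -0.0587, 0.17, -19.5)
sled [5.85e-01 4.02e-01 9.00e+01 5.80e+01 9.00e+01 1.89e+03]
sled [7.1000e-01 2.1000e-01 4.2234e+01 7.1704e+01 8.7089e+01 2.7065e+03]
sled [ 7.8900e-01 -3.5000e-02  2.2000e+01  2.2100e+02  9.0000e+01  4.5815e+03]
sled [ 4.7500e-01 -6.8000e-02  7.4509e+01  9.0496e+01  2.0283e+01  6.3630e+03]
sled [ 5.3800e-01 -3.1800e-01  9.0436e+01  4.5636e+01  8.6906e+01  3.2905e+03]
sled [ 4.2500e-01 -3.5900e-01  8.9257e+01  7.1934e+01  8.6634e+01  5.6435e+03]
sled [ 7.6300e-01 -3.6900e-01  7.4000e+01  1.5300e+02  9.0000e+01  6.1305e+03]
sled [ 5.4000e-01 -3.8600e-01  9.0732e+01  4.6708e+01  8.5601e+01  3.3050e+03]
```

```bash
python3 -m creep '[{"translation":[-19,32,0],"roll":3,"gripper":32},{"translation":[-38,64,0],"roll":6,"gripper":32},{"translation":[-57,97,0],"roll":9,"gripper":32},{"translation":[-77,130,0],"roll":12,"gripper":32},{"translation":[-97,163,0],"roll":15,"gripper":32}]' |grep wid
python3 -m creep '[{"translation":[0,0,0],"roll":0,"gripper":32},{"translation":[0,0,0],"roll":0,"gripper":32},{"translation":[0,0,0],"roll":0,"gripper":32}]'|grep wid
python3 -c "
from plan import *
plan((.4458,-.0587,.17,-19.7))"
```

```text
grip_width: 0.0322
grip_width: 0.0319
at [  0.4998   0.042    0.1705 -13.0121]
[-29.9 110.3   0.5] roll 6.7 rows 3 -> (0.4458, -0.0587, 0.17, -19.7)
```

```bash
python3 -m creep '[{"translation":[-10,36,0],"roll":3,"gripper":32},{"translation":[-20,72,0],"roll":6,"gripper":32},{"translation":[-30,110,0],"roll":6.7,"gripper":32},{"translation":[-30,110,0],"roll":6.7,"gripper":32},{"translation":[-30,110,0],"roll":6.7,"gripper":32}]' |grep wid
python3 -m creep '[{"translation":[0,0,0],"roll":0,"gripper":32},{"translation":[0,0,0],"roll":0,"gripper":32}]'|grep wid
python3 -c "
from plan import *
plan((.4458,-.0587,.034,-19.7))"
```

```text
grip_width: 0.0321
grip_width: 0.0319
at [  0.4469  -0.0571   0.1714 -19.5228]
[ -0.5   1.9 137.4] roll 0.2 rows 4 -> (0.4458, -0.0587, 0.034, -19.7)
```

```bash
python3 -m creep '[{"translation":[-0.5,1.9,38],"roll":0.2,"gripper":32},{"translation":[-0.5,1.9,76],"roll":0.2,"gripper":32},{"translation":[-0.5,1.9,112],"roll":0.2,"gripper":32},{"translation":[-0.5,1.9,128],"roll":0.2,"gripper":32},{"translation":[-0.5,1.9,137],"roll":0.2,"gripper":32}]' 35 |grep -E "pos|ft"
python3 -m creep '[{"translation":[0,0,0],"roll":0,"gripper":5},{"translation":[0,0,0],"roll":0,"gripper":5},{"translation":[0,0,0],"roll":0,"gripper":5},{"translation":[0,0,0],"roll":0,"gripper":5},{"translation":[0,0,0],"roll":0,"gripper":5}]'
python3 -m creep '[{"translation":[0,0,-20],"roll":0,"gripper":5},{"translation":[0,0,-55],"roll":0,"gripper":5},{"translation":[0,0,-90],"roll":0,"gripper":5},{"translation":[0,0,-90],"roll":0,"gripper":5},{"translation":[0,0,-90],"roll":0,"gripper":5}]' |grep -E "pos|wid|ft"
python3 - <<'E'
from plan import *
m=np.array([.616,-.1026]); a=np.radians(-.9); d=np.array([np.cos(a),np.sin(a)])
A=m-d*.092; plan((*A,.12,-.9),(*A,.068,-.9))
E
```

```text
position: [0.4444, -0.0581, 0.032]
ft_force: [-0.4, -0.7, 0.5]
time: 36.3
position: [0.4458, -0.0602, 0.0358]
tool_rot: [0.985, -0.172, 0.002, 0.0]
ft_force: [1.5, 1.5, 2.5]
grip_width: 0.0096
grip_force: 35.0
position: [0.4462, -0.0606, 0.1269]
ft_force: [-0.5, 0.1, -1.5]
grip_width: 0.0096
at [  0.4462  -0.0606   0.1269 -19.8705]
[86.9 11.7  6.9] roll -19.0 rows 3 -> (np.float64(0.5240113498116872), np.float64(-0.1011549268073125), 0.12, -0.9)
[ 0. -0. 52.] roll 0.0 rows 2 -> (np.float64(0.5240113498116872), np.float64(-0.1011549268073125), 0.068, -0.9)
```

```bash
python3 -m creep '[{"translation":[20,3,0],"roll":-4,"gripper":5},{"translation":[40,5,0],"roll":-8,"gripper":5},{"translation":[60,8,0],"roll":-12,"gripper":5},{"translation":[80,11,0],"roll":-16,"gripper":5},{"translation":[87,11.7,6],"roll":-19,"gripper":5}]' |grep wid
python3 -m creep '[{"translation":[0,0,0],"roll":0,"gripper":5},{"translation":[0,0,20],"roll":0,"gripper":5},{"translation":[0,0,38],"roll":0,"gripper":5},{"translation":[0,0,38],"roll":0,"gripper":5},{"translation":[0,0,38],"roll":0,"gripper":5}]'|grep wid
python3 -m creep '[{"translation":[0,0,0],"roll":0,"gripper":5},{"translation":[0,0,0],"roll":0,"gripper":5}]'|grep -E "wid|ft"
python3 - <<'E'
from plan import *
m=np.array([.616,-.1026]); a=np.radians(-.9); d=np.array([np.cos(a),np.sin(a)])
A=m-d*.092; plan((*A,.066,-.9))
E
```

```text
grip_width: 0.0095
grip_width: 0.0098
ft_force: [-0.0, -0.3, -1.5]
grip_width: 0.0098
at [ 0.5228 -0.1006  0.0813 -0.8863]
[ 1.2  0.5 15.3] roll 0.0 rows 1 -> (np.float64(0.5240113498116872), np.float64(-0.1011549268073125), 0.066, -0.9)
```

```bash
python3 -m creep '[{"translation":[1,0.5,6],"roll":0,"gripper":5},{"translation":[1,0.5,11],"roll":0,"gripper":5},{"translation":[1,0.5,14],"roll":0,"gripper":5},{"translation":[1,0.5,15],"roll":0,"gripper":5},{"translation":[1,0.5,15],"roll":0,"gripper":5}]'|grep -E "pos|ft|wid"
python3 -m creep '[{"translation":[5,0,0],"roll":0,"gripper":5},{"translation":[10,0,0],"roll":0,"gripper":5},{"translation":[15,0,0],"roll":0,"gripper":5},{"translation":[20,0,0],"roll":0,"gripper":5},{"translation":[24,0,0],"roll":0,"gripper":5}]'|grep -E "pos|rot|ft|wid"
```

```text
position: [0.5236, -0.1012, 0.0658]
ft_force: [-0.5, 0.1, 3.3]
grip_width: 0.0097
position: [0.5461, -0.1013, 0.0658]
tool_rot: [1.0, -0.007, -0.002, -0.0]
ft_force: [-6.8, -1.0, 7.7]
grip_width: 0.0096
```

```bash
python3 -m creep '[{"translation":[2,0,-0.7],"roll":0,"gripper":5},{"translation":[4,0,-0.7],"roll":0,"gripper":5},{"translation":[7,0,-0.7],"roll":0,"gripper":5},{"translation":[7,0,-0.7],"roll":0,"gripper":5}]'|grep -E "pos|rot|ft|wid"
```

```text
position: [0.556, -0.1018, 0.0661]
tool_rot: [1.0, -0.008, 0.001, 0.0]
ft_force: [0.5, -0.5, -0.7]
grip_width: 0.0096
```

Free and inside. Carry on to the stop.

```bash
python3 -m creep '[{"translation":[6,0,0],"roll":0,"gripper":5},{"translation":[12,0,0],"roll":0,"gripper":5},{"translation":[18,0,0],"roll":0,"gripper":5},{"translation":[25,0,0],"roll":0,"gripper":5},{"translation":[32,0,0],"roll":0,"gripper":5}]'|grep -E "pos|ft|wid"
python3 -m creep '[{"translation":[3,0,0.5],"roll":0,"gripper":5},{"translation":[6,0,0.5],"roll":0,"gripper":5},{"translation":[9,0,0.5],"roll":0,"gripper":5},{"translation":[9,0,0.5],"roll":0,"gripper":5}]'|grep -E "pos|ft|wid"
```

```text
position: [0.5877, -0.1023, 0.0661]
ft_force: [0.5, -0.9, -1.1]
grip_width: 0.0096
position: [0.5945, -0.1023, 0.0659]
ft_force: [-4.7, -2.2, 3.6]
grip_width: 0.0095
```

```bash
python3 -m creep '[{"translation":[2,0,0],"roll":0,"gripper":5},{"translation":[4,0,0],"roll":0,"gripper":5},{"translation":[4,0,0],"roll":0,"gripper":5},{"translation":[4,0,0],"roll":0,"gripper":5}]'|grep -E "pos|wid|ft"
python3 -m creep '[{"translation":[2,0,0],"roll":0,"gripper":5},{"translation":[4,0,0],"roll":0,"gripper":5},{"translation":[4,0,0],"roll":0,"gripper":5}]'|grep -E "pos|wid|ft"
```

```text
position: [0.5948, -0.102, 0.0658]
ft_force: [-11.2, -3.2, 8.4]
grip_width: 0.0099
position: [0.5951, -0.1019, 0.0657]
ft_force: [-17.2, -5.8, 14.1]
grip_width: 0.0096
```

```bash
python3 -m creep '[{"translation":[-2,0,0],"roll":0,"gripper":5},{"translation":[-5,0,-1],"roll":0,"gripper":30},{"translation":[-5,0,-1],"roll":0,"gripper":30},{"translation":[-5,0,-1],"roll":0,"gripper":30},{"translation":[-5,0,-1],"roll":0,"gripper":30}]'|grep -E "pos|wid|ft"
python3 -m creep '[{"translation":[0,0,-20],"roll":0,"gripper":32},{"translation":[0,0,-55],"roll":0,"gripper":32},{"translation":[0,0,-90],"roll":0,"gripper":32},{"translation":[0,0,-106],"roll":0,"gripper":10}]'|grep -E "pos|wid"
python3 -m creep '[{"translation":[-12,-36,0],"roll":0,"gripper":0},{"translation":[-24,-72,0],"roll":0,"gripper":0},{"translation":[-36,-108,0],"roll":0,"gripper":0},{"translation":[-48,-144,0],"roll":0,"gripper":0},{"translation":[-60,-180,0],"roll":-0.9,"gripper":0}]'|grep wid
python3 -m creep '[{"translation":[-12,-36,0],"roll":0,"gripper":0},{"translation":[-24,-72,0],"roll":0,"gripper":0},{"translation":[-36,-108,0],"roll":0,"gripper":0},{"translation":[-48,-144,0],"roll":0,"gripper":0},{"translation":[-60,-180,0],"roll":0,"gripper":0}]'|grep wid
python3 -m creep '[{"translation":[-12,-36,0],"roll":0,"gripper":0},{"translation":[-24,-72,0],"roll":0,"gripper":0},{"translation":[-30,-104,0],"roll":0,"gripper":0},{"translation":[-30,-104,0],"roll":0,"gripper":0},{"translation":[-30,-104,0],"roll":0,"gripper":0}]'|grep wid
python3 - <<'E'
from plan import *
from h import *
plan((.442,.361,.086,0))
im=viewer.camera('side');cv2.imwrite('pics/side9.png',im)
im=viewer.camera('top');cv2.imwrite('pics/top9.png',im); cv2.imwrite('pics/top9c.png',cv2.resize(rect('top',im,.04)[160:380,160:700],None,fx=1.48,fy=1.48,interpolation=2))
E
```

```text
position: [0.5998, -0.1023, 0.0669]
ft_force: [-0.3, 0.0, 0.3]
grip_width: 0.0268
position: [0.6016, -0.1028, 0.1768]
grip_width: 0.0294
grip_width: 0.003
grip_width: 0.0004
grip_width: 0.0002
at [0.4509 0.3647 0.1727 0.2731]
[-8.9  3.7 86.7] roll 0.3 rows 3 -> (0.442, 0.361, 0.086, 0)
```

View pics/top9c.png

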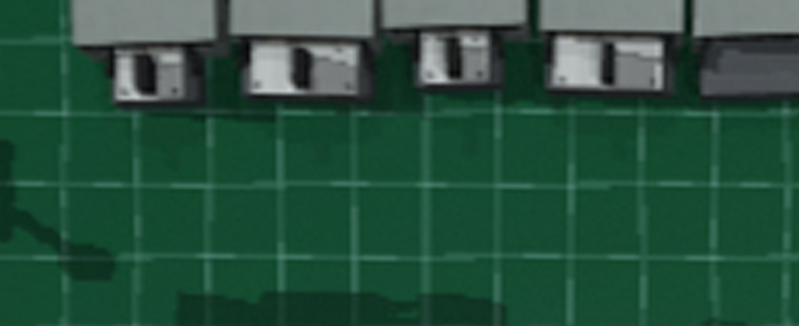

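All four sleds (rows 30–100) sit flush with their sills, same as the busy one. Now the lever, pushed away from the robot.

```bash
python3 -m creep '[{"translation":[-9,3.5,30],"roll":0.3,"gripper":0},{"translation":[-9,3.5,60],"roll":0.3,"gripper":0},{"translation":[-9,3.5,87],"roll":0.3,"gripper":0},{"translation":[-9,3.5,87],"roll":0.3,"gripper":0}]'|grep -E "pos|ft"
python3 -m creep '[{"translation":[12,0,0],"roll":0,"gripper":0},{"translation":[24,0,0],"roll":0,"gripper":0},{"translation":[36,0,0],"roll":0,"gripper":0},{"translation":[48,0,0],"roll":0,"gripper":0},{"translation":[60,0,0],"roll":0,"gripper":0}]'|grep -E "pos|ft"
python3 -m creep '[{"translation":[10,0,0],"roll":0,"gripper":0},{"translation":[18,0,0],"roll":0,"gripper":0},{"translation":[26,0,0],"roll":0,"gripper":0},{"translation":[30,0,0],"roll":0,"gripper":0},{"translation":[30,0,0],"roll":0,"gripper":0}]'|grep -E "pos|ft"
```

```text
position: [0.4397, 0.3556, 0.0813]
ft_force: [-1.0, -0.3, -1.3]
position: [0.5059, 0.3591, 0.0886]
ft_force: [-2.0, 0.4, 0.5]
position: [0.5319, 0.3585, 0.0862]
ft_force: [-4.0, -0.1, 3.9]
```

```bash
python3 -m creep '[{"translation":[3,0,0],"roll":0,"gripper":0},{"translation":[6,0,0],"roll":0,"gripper":0},{"translation":[6,0,0],"roll":0,"gripper":0},{"translation":[6,0,0],"roll":0,"gripper":0}]'|grep -E "pos|ft"
python3 -m creep '[{"translation":[-15,0,0],"roll":0,"gripper":0},{"translation":[-40,0,0],"roll":0,"gripper":0},{"translation":[-60,0,-30],"roll":0,"gripper":0},{"translation":[-60,0,-70],"roll":0,"gripper":0},{"translation":[-60,0,-110],"roll":0,"gripper":0}]'|grep -E "pos|ft"
python3 -m creep '[{"translation":[-20,30,0],"roll":0,"gripper":0},{"translation":[-35,65,0],"roll":0,"gripper":0},{"translation":[-35,100,0],"roll":0,"gripper":0},{"translation":[-35,135,0],"roll":0,"gripper":0},{"translation":[-35,160,0],"roll":0,"gripper":0}]'|grep -E "pos|ft"
python3 - <<'E'
from h import *
s=viewer.camera('side');t=viewer.camera('top')
b=cv2.resize(s[190:400,130:390],None,fx=1.9,fy=1.9,interpolation=2)
a=cv2.resize(t[165:310,120:445],None,fx=1.5,fy=1.5,interpolation=2)
o=np.zeros((b.shape[0]+a.shape[0],max(a.shape[1],b.shape[1]),3),np.uint8);o[:b.shape[0],:b.shape[1]]=b;o[b.shape[0]:,:a.shape[1]]=a[:o.shape[0]-b.shape[0]]
cv2.imwrite('pics/fin.png',o[:600]);print(o.shape)
for cn,im,a in(("top",t,(slice(225,250),slice(132,156))),("side",s,(slice(335,360),slice(135,162)))):
    m=(im[a].max(2)<45).astype(np.uint8); cs=max(cv2.findContours(m,0,2)[0],key=cv2.contourArea,default=None)
    if cs is not None: c,rad=cv2.minEnclosingCircle(cs); c=(c[0]+a[1].start,c[1]+a[0].start); print(cn,c,rad,w(cn,c,.092))
E
```

```text
position: [0.5328, 0.3585, 0.0859]
ft_force: [-11.2, 1.1, 8.2]
position: [0.4764, 0.3586, 0.1957]
ft_force: [1.6, 1.1, -1.2]
position: [0.4426, 0.197, 0.1964]
ft_force: [-0.1, 0.3, 0.1]
(617, 494, 3)
top (142.0, 235.5) 5.02503776550293 [[0.56066684 0.36119465 0.092     ]]
side (147.5, 346.5) 5.700977325439453 [[0.55976304 0.35987744 0.092     ]]
```

View pics/fin.png

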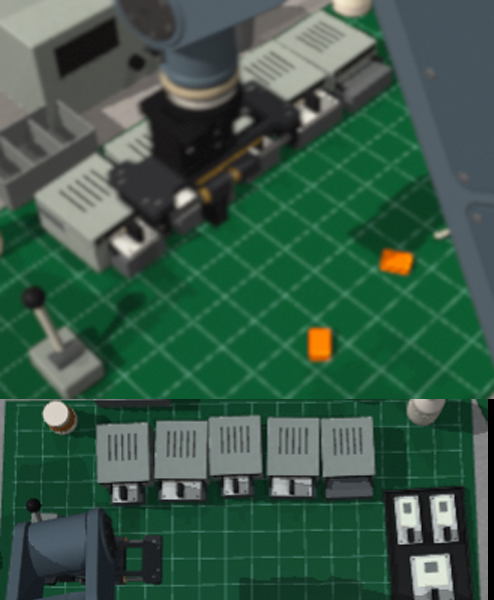

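The lever is over to the far side (ball at (33,297)), all bays are home and the three finished sleds lie in the tray.

```bash
python3 -c "
from rig import hand_in
print(hand_in())"
```

```text
the job is handed in; nothing more can be done
None
```

The changeover is done and handed in: I switched the station off, laid three finished sleds in the tray, slid three new sleds home, left the busy sled alone and threw the lever back on; no verdict was returned.

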